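Load the spray turntable for the next coat

TASK

Load the spraying turntable for the next coat: stand the white-primed furniture foot upright in the middle of the turntable; set the green hub flat and centred on the round blue riser, with the orange masking disc centred on top of the hub so that it covers the bore; and lay the green block flat and centred on the long plywood riser, lengthwise along it. Lay the bare aluminium test piece flat on the turntable midway between the foot and the yellow mark on the rim, in line with the two, where it can be lifted off first to gauge the film. Let go of everything, and do not shift or tip the white mixing cup or the yellow roll of tape.

Things in the scene. Friction and masses are not known exactly. Their poses are not given: they have to be found in the camera images.
- turntable: Locked turntable fixed to the bench: dark steel disc, 300 mm diameter, paint-spotted; flat top 45 mm above the bench (disc 9 mm thick on a narrower foot). Origin: on its axis at bench level; z up. A bright spot marks the middle; a yellow mark (24 x 18 mm) lies at the rim on its own -x axis, centred 136 mm from the middle, facing roughly towards the robot (within 30 degrees).
- round_riser: Round blue spool-shaped riser fixed on the turntable, on one or the other side of its middle (about 93 mm out): 52 mm in diameter at top and foot, 42 mm at the waist, 45 mm high. Origin: centre of its underside, on the disc; z up; its flat top is 45 mm above the origin.
- long_riser: Plywood riser with a black band, fixed on the turntable across the middle from the round one (about 93 mm out): 66 mm long (its x) by 36 mm wide (its y) by 40 mm high. Origin: centre of its underside, on the disc; z up; its flat top is 40 mm above the origin.
- foot: Turned furniture foot in white primer, standing on the bench: 85 mm tall; a bun 50 mm in diameter and a 42 mm bead below, and from 48 mm height to the top a straight spigot 32 mm in diameter, to grip; about 90 g. Origin: centre of its underside; z up along its axis. Loose.
- hub: Green painted hub, a thick ring: 64 mm outer diameter, 34 mm high, with a 24 mm bore right through; about 250 g. It starts lying flat. Origin: centre of its underside; z up along the bore. Loose.
- mask: Orange masking disc with a pull knob: disc 44 mm in diameter and 8 mm thick, and on its middle an upright knob 18 mm in diameter and 24 mm tall (32 mm in all); 40 g. It starts knob up. Origin: centre of its flat underside; z up. Loose.
- block: Green painted wooden block with a pale bare patch on top: 90 mm (its x) by 50 mm (its y) by 30 mm high; about 110 g. Origin: centre of its underside; z up. Loose.
- testpiece: Bare aluminium test piece, a plain silvery slab: 50 mm (its x) by 40 mm (its y) by 18 mm high; about 100 g. Origin: centre of its underside; z up. Loose.
- cup: White plastic mixing cup, a bystander among the pieces, not to be shifted: 72 mm rim diameter, 85 mm high, open top, empty and light (60 g). Origin: centre of its underside; z up.
- tape_roll: Yellow roll of masking tape lying flat at the far left of the pieces, a bystander, not to be shifted: 104 mm outer and 76 mm inner diameter, 25 mm high, about 120 g. Origin: centre of its underside; z up.
There are look-alikes about, which are no part of the job. What is shaped like the block but red or turquoise is not meant.

How it is judged (in metres and radians):
At the end, for the whole second after the job is handed in: All flat or upright, at rest: foot within 12 mm of the disc's middle; hub within 10 mm of the round riser's centre; mask within 10 mm of the hub's; block within 12 mm of the long riser's, 0.2 rad of its length; test piece on the disc 55-105 mm from middle towards the mark, within 15 mm of that line (z of foot in the frame of turntable between 0.041 and 0.049 m and horizontal distance between foot and turntable below 0.012 m and angle between each of foot, hub, mask, block, testpiece's own z axis and vertical below 0.1 rad and linear speed of each of foot, hub, mask, block, testpiece below 0.01 m/s and z of hub in the frame of round_riser between 0.041 and 0.049 m and horizontal distance between hub and round_riser below 0.01 m and z of mask in the frame of hub between 0.03 and 0.038 m and horizontal distance between mask and hub below 0.01 m and z of block in the frame of long_riser between 0.036 and 0.044 m and horizontal distance between block and long_riser below 0.012 m and angle between the x axis of block and the x axis of long_riser, either way round below 0.2 rad and z of testpiece in the frame of turntable between 0.041 and 0.049 m and x of testpiece in the frame of turntable between -0.105 and -0.055 m and y of testpiece in the frame of turntable between -0.015 and 0.015 m); the robot touches nothing.
It fails at once if the tape roll is shifted by more than 25 mm or tipped (distance of tape_roll from where it was at the start of the episode above 0.025 m or angle between tape_roll's own z axis and vertical above 0.3 rad).
It fails at once if the mixing cup is shifted by more than 25 mm or tipped (distance of cup from where it was at the start of the episode above 0.025 m or angle between cup's own z axis and vertical above 0.3 rad).
It also fails if it takes over 122 s, if anything falls off the work surface, if the arm or the gripper's body presses on something with over 40 N, if the wrist force passes 120 N, or if a joint passes its speed limit or range.

ROBOT

A 7-joint arm with a two-finger parallel gripper is mounted at the origin on the work surface. World frame = base frame: x ahead of the robot, y to its left, z up, the work surface at z = 0. Lengths are in mm, angles in rad, forces in N, time in s.
With the tool pointing down it reaches from about 400 to 850 mm from the base axis. Payload 4.5 kg.
Tool frame: the origin (TCP) lies on the centre line of the jaws, within the pads' length; the fingertips stand 22 mm ahead of it and the grasp point (between the pads) lies 3 mm ahead of it; z points along the fingers, y is the line along which they close (so a half turn about z gives the same grasp; the last joint's range is limited). The gripper opens to 85 mm and grips with 20 to 120 N. Pads are 22 mm wide; open, the fingers measure 114 mm over their backs; the gripper's body (76 mm by 85 mm) begins 54 mm behind the grasp point. The pads swing forward as they close: fully open they stand 13 mm farther back than shut.
Start: joints at [-1.233, 0.689, -0.195, 1.565, 0.157, 0.902, -0.215], TCP at [186.948, 596.408, 253.317] pointing down, gripper open.
Joint ranges: [-3.01, 3.01], [-0.46, 2.08], [-1.47, 1.51], [0.13, 2.56], [-1, 4.14], [0.04, 2.09], [-2.66, 2.66]. Speed limits (rad/s): [2.57, 2.57, 3.14, 3.14, 3.14, 3.14, 3.14].

INTERFACE

Orientations are given as a unit quaternion [w, x, y, z].
In Python, from rig import ctrl, eyes, job gives the robot as it stands.
- The arm moves only by the shell command python3 -m crank 'ROWS' [OPENING]. ROWS is JSON, a list of rows, each an object of numbers: "tx", "ty", "tz": the shift along the tool's x, y, z as a fraction of full scale; "ax", "ay", "az": the turn, a rotation vector about the tool's x, y, z as a fraction of full scale. In form: [{"tx": .., "ty": .., "tz": .., "ax": .., "ay": .., "az": ..}, ...]. A call has 1 to 8 rows; each row is the pose to reach, as a shift and turn from the pose commanded when the call began, along the tool's axes at that moment; what a row does not reach only later rows make up. Full scale, the value 1, is 12 cm for a shift and 45 degrees for a turn. A row lasts 1/12 s, in which the tool goes at most 41.7 mm and 7.16 degrees, less where a joint would pass 70% of its speed; a pose out of reach is approached as far as the arm can. A call with a number of a shift or a turn outside -1 to 1 is refused whole. A call with a gripper value outside its range is refused whole. OPENING is the closure, from -1 (fully open) to 1 (shut), set as the call begins (- or left out, the last holds). The fingers move at their own pace and stop on an object; the grip force is fixed at half the most. Time passes only in rows, so rows that repeat a pose let the fingers close. It gives the time, the measured TCP pose, the force, the opening and the grip force at its end, in the units of the state.
- ctrl.get_obs(): the state, without advancing time (a new reading comes with each control period).
- eyes.camera(name): name is "scene" or "side" or "wrist"; returns a dict with "color" (400x640x3 uint8, red, green, blue), "fx", "fy", "cx", "cy" (pixels), "eye" and "attitude" of the camera in the world; the wrist camera has in their place "tool_from_camera" (4x4, takes a point from camera to tool coordinates, whose origin is the TCP and whose axes are the flange's). Camera axes: x right, y up, looking along -z (the intrinsics and any distortion apply to the point x, -y, -z); pixel columns grow to the right and rows downward; lengths in mm; the calibration is good to about 2 mm. A picture is of the moment at which its call begins: read the wrist's pose just before it. There is no depth.
- job.sign_off(): hands the job in; it is judged then, once.
The state is a dict: "t": time; "q": joint angles; "joint_vel": joint speeds; "tau": joint torques, N m; "position": TCP position; "tool_rot": TCP orientation; "ft_force": force on the tool from outside, world axes, zero at the start; "wrist_torque": the same for the moment, N m; "finger_gap": finger opening in mm; "gripper_force": force on a finger pad.
Only numpy, scipy, OpenCV 4.12 (cv2) and the standard library are available. Lean on these libraries where they do the work, as an engineer would, in place of code of your own. Each camera call takes 0.05 s, during which the arm holds its last target. There are 200 camera calls.

## Working session

There is one attempt and no reset: what is moved stays moved. The work goes in short steps, Python scripts to look and compute and a shell command to move; the robot and the scene stay as the last step left them, time stands still between calls to the robot, and variables do not carry over. Pictures are saved under pics/ and viewed, at most 14 in all, crops included, and the job is handed in when it is done.

```bash
mkdir -p pics; ls; python3 - <<'E'
from rig import ctrl,eyes,job
import cv2,numpy as np
o=ctrl.get_obs(); print(o['t'],o['position'],o['tool_rot'],o['finger_gap'])
for n in ['scene','side','wrist']:
    c=eyes.camera(n); cv2.imwrite(f'pics/{n}0.png',c['color'][:,:,::-1])
    print(n,{k:np.round(v,3).tolist() if not isinstance(v,str) else v for k,v in c.items() if k!='color'})
E
```

```text
pics
0.0 [186.81330361 595.75739062 252.43855988] [-7.66483100e-05  1.51270647e-01  9.88491913e-01 -9.60853603e-04] 85.43206672200107
scene {'fx': 509.635, 'fy': 509.635, 'cx': 319.567, 'cy': 203.348, 'eye': [1119.105, 676.707, 1384.937], 'attitude': [0.347, 0.116, 0.277, 0.888]}
side {'fx': 483.062, 'fy': 483.062, 'cx': 312.854, 'cy': 199.541, 'eye': [333.578, -942.991, 939.797], 'attitude': [0.91, 0.408, -0.027, -0.069]}
wrist {'fx': 310.495, 'fy': 310.495, 'cx': 319.181, 'cy': 201.285, 'tool_from_camera': [[-0.001, 0.96, 0.28, 70.507], [1.0, 0.001, -0.0, -1.151], [-0.0, 0.28, -0.96, -122.165], [0.0, 0.0, 0.0, 1.0]]}
```

View pics/scene0.png

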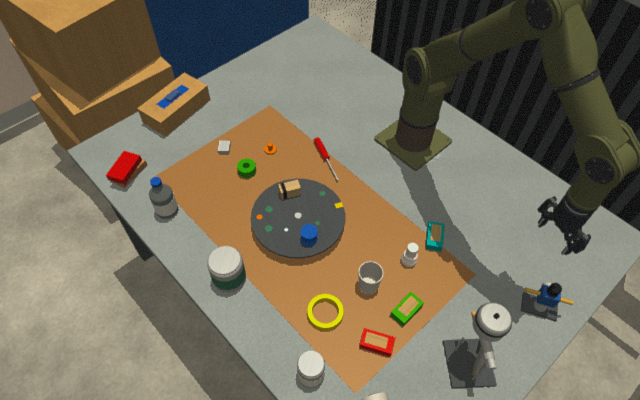

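View pics/side0.png

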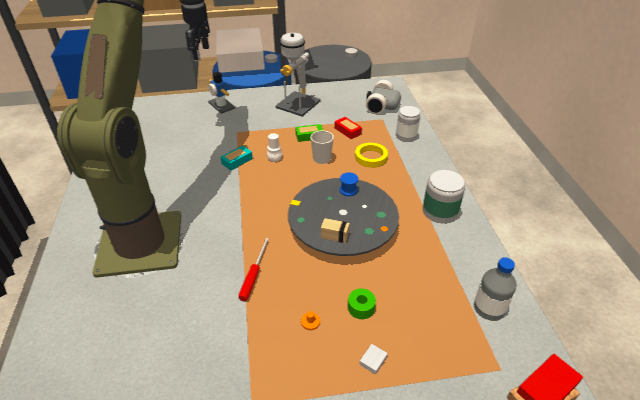

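The scene view shows:
- Turntable at (298,217), with the yellow mark at (339,205), the blue riser at (309,233) and the plywood riser at (290,188).
- Foot at (411,254), cup at (370,277) and tape at (325,311).
- Hub at (247,168), mask at (270,148) and the silvery test piece at (224,146).

There are three block shapes: green (407,308), red (377,342) and turquoise (435,236). Green is the one meant, by its colour. I'll confirm it in a crop.

```bash
cat > h.py <<'E'
import numpy as np, cv2
from rig import ctrl,eyes,job
from scipy.spatial.transform import Rotation as R
def quat(q): return R.from_quat(np.roll(q,-1))
def cam(n):
    o=ctrl.get_obs(); c=eyes.camera(n)
    if n=='wrist':
        T=np.array(c['tool_from_camera']); r=quat(o['tool_rot']).as_matrix()
        c['M']=r@T[:3,:3]; c['eye']=r@T[:3,3]+o['position']
    else: c['M']=quat(c['attitude']).as_matrix(); c['eye']=np.array(c['eye'])
    c['hsv']=cv2.cvtColor(c['color'],cv2.COLOR_RGB2HSV); return c
def ground(c,uv,z):
    uv=np.atleast_2d(np.float64(uv))
    d=np.c_[(uv[:,0]-c['cx'])/c['fx'],-(uv[:,1]-c['cy'])/c['fy'],-np.ones(len(uv))]@c['M'].T
    return (c['eye']+d*((z-c['eye'][2])/d[:,2])[:,None])[:,:2]
def proj(c,p):
    d=(np.atleast_2d(p)-c['eye'])@c['M']; return np.c_[c['cx']-c['fx']*d[:,0]/d[:,2],c['cy']+c['fy']*d[:,1]/d[:,2]]
def blobs(c,lo,hi,amin=25):
    m=cv2.inRange(c['hsv'],np.array(lo),np.array(hi))
    k=cv2.findContours(m,cv2.RETR_EXTERNAL,cv2.CHAIN_APPROX_NONE)[0]
    return sorted([x[:,0] for x in k if cv2.contourArea(x)>amin],key=lambda x:-cv2.contourArea(x))
E
python3 - <<'E'
from h import *
ranges=dict(green=((45,150,60),(75,255,255)),blue=((105,150,60),(125,255,255)),yellow=((25,180,120),(33,255,255)),orange=((8,230,170),(18,255,255)),silver=((0,0,150),(179,40,255)))
zs=dict(green=32,blue=90,yellow=45,orange=8,silver=18)
for n in ['scene','side']:
    c=cam(n)
    for k,(lo,hi) in ranges.items():
        for b in blobs(c,lo,hi,12)[:9]:
            x=cv2.minAreaRect(b.astype(np.float32)); g=ground(c,x[0],zs[k])[0]
            if 0<g[0]<900 and abs(g[1])<750: print(n,k,np.round(x[0]),cv2.contourArea(b),'xy@z',np.round(g))
    print(n,'rot spot', np.round(ground(c,(298,215.5) if n=='scene' else (343,212),45)))
s=cv2.imread('pics/scene0.png'); cv2.imwrite('pics/c1.png',np.hstack([cv2.resize(s[220:370,340:470],None,fx=3,fy=3,interpolation=2),cv2.resize(s[130:280,220:350],None,fx=3,fy=3,interpolation=2)]))
E
```

```text
scene green [406. 308.] 517.0 xy@z [526. 429.]
scene green [246. 168.] 246.5 xy@z [ 546. -281.]
scene blue [309. 234.] 280.0 xy@z [588.  87.]
scene blue [549. 296.] 190.0 xy@z [231. 685.]
scene blue [173.  96.] 106.5 xy@z [ 558. -680.]
scene blue [155. 182.] 69.5 xy@z [ 817. -389.]
scene yellow [325. 311.] 957.5 xy@z [705. 282.]
scene yellow [338. 205.] 25.0 xy@z [426.  48.]
scene orange [270. 148.] 75.5 xy@z [ 415. -311.]
scene silver [334. 231.] 68769.0 xy@z [492.  98.]
scene silver [496. 316.] 615.0 xy@z [350. 615.]
scene silver [224. 146.] 88.0 xy@z [ 534. -424.]
scene silver [412. 247.] 61.0 xy@z [353. 304.]
scene silver [366. 279.] 33.0 xy@z [539. 283.]
scene silver [298. 215.] 19.0 xy@z [537. -25.]
scene rot spot [[548.  -9.]]
side green [361. 303.] 623.0 xy@z [ 533. -302.]
side green [302. 135.] 101.5 xy@z [489. 392.]
side green [316. 127.] 15.5 xy@z [541. 430.]
side blue [247.  75.] 1113.0 xy@z [327. 730.]
side blue [348. 184.] 314.5 xy@z [574.  50.]
side blue [506. 265.] 173.5 xy@z [ 869. -290.]
side yellow [371. 152.] 462.5 xy@z [687. 245.]
side yellow [295. 202.] 23.5 xy@z [423.  50.]
side orange [310. 320.] 234.0 xy@z [ 414. -310.]
side orange [384. 228.] 14.5 xy@z [653. -53.]
side silver [402. 235.] 20716.0 xy@z [691. -94.]
side silver [184. 147.] 6925.0 xy@z [100. 403.]
side silver [373. 357.] 363.5 xy@z [ 531. -429.]
side silver [292.  90.] 90.0 xy@z [496. 726.]
side silver [343. 212.] 31.0 xy@z [555.  19.]
side rot spot [[548. -11.]]
```

View pics/c1.png

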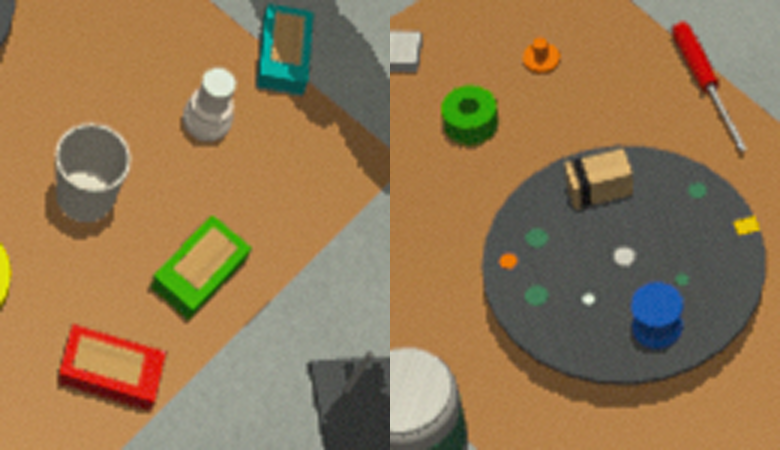

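The crop shows the green block next to the red and turquoise ones, so the green one at scene (407,308) is confirmed. Next I'll move the wrist camera over the pieces.

```bash
cat >> h.py <<'E'
def plan(*wps):
    """waypoints (x,y,z of TCP, heading of tool x in deg or None): prints shifts/turns in crank units per call"""
    o=ctrl.get_obs(); p=np.array(o['position']); r=quat(o['tool_rot']).as_matrix()
    for w in wps:
        d=np.array(w[:3])-p; s=r.T@d/120; n=int(np.ceil(np.abs(s).max()-1e-3)) or 1
        h=np.radians(w[3]) if len(w)>3 else np.arctan2(r[1,0],r[0,0])
        t=np.c_[[np.cos(h),np.sin(h),0],[np.sin(h),-np.cos(h),0],[0,0,-1]]
        a=R.from_matrix(r.T@t).as_rotvec()/np.radians(45)
        print(w,'| %d call(s) of t'%n,np.round(s/n,3),'| last with a',np.round(a,3),'rows/call>=',int(np.ceil(np.linalg.norm(s)*120/n/41.7)),'turn rows',int(np.ceil(np.linalg.norm(a)*45/7.16)))
        p=np.array(w[:3]);r=t
E
python3 -m crank '[{"tx":-1,"ty":-0.6,"tz":-0.5,"az":-0.387},{"tx":-1,"ty":-0.6,"tz":-0.5,"az":-0.387},{"tx":-1,"ty":-0.6,"tz":-0.5,"az":-0.387},{"tx":-1,"ty":-0.6,"tz":-0.5,"az":-0.387},{"tx":-1,"ty":-0.6,"tz":-0.5,"az":-0.387}]' -1
python3 - <<'E'
from h import *
plan((430,330,310,180))
E
```

```text
(430, 330, 310, 180) | 3 call(s) of t [-0.866 -0.504 -0.158] | last with a [-0.001 -0.    -0.387] rows/call>= 3 turn rows 3schema error: expected keys tx, ty, tz, ax, ay, az
```

```bash
python3 -m crank '[{"tx":-0.87,"ty":-0.5,"tz":-0.5,"ax":0,"ay":0,"az":0},{"tx":-0.87,"ty":-0.5,"tz":-0.5,"ax":0,"ay":0,"az":0},{"tx":-0.87,"ty":-0.5,"tz":-0.5,"ax":0,"ay":0,"az":0},{"tx":-0.87,"ty":-0.5,"tz":-0.5,"ax":0,"ay":0,"az":0}]' -1
python3 -m crank '[{"tx":-0.87,"ty":-0.5,"tz":0,"ax":0,"ay":0,"az":0},{"tx":-0.87,"ty":-0.5,"tz":0,"ax":0,"ay":0,"az":0},{"tx":-0.87,"ty":-0.5,"tz":0,"ax":0,"ay":0,"az":0},{"tx":-0.87,"ty":-0.5,"tz":0,"ax":0,"ay":0,"az":0}]'
python3 -m crank '[{"tx":-0.87,"ty":-0.5,"tz":0,"ax":0,"ay":0,"az":-0.387},{"tx":-0.87,"ty":-0.5,"tz":0,"ax":0,"ay":0,"az":-0.387},{"tx":-0.87,"ty":-0.5,"tz":0,"ax":0,"ay":0,"az":-0.387},{"tx":-0.87,"ty":-0.5,"tz":0,"ax":0,"ay":0,"az":-0.387},{"tx":-0.87,"ty":-0.5,"tz":0,"ax":0,"ay":0,"az":-0.387},{"tx":-0.87,"ty":-0.5,"tz":0,"ax":0,"ay":0,"az":-0.387}]'
python3 - <<'E'
from h import *
c=cam('wrist'); cv2.imwrite('pics/w1.png',c['color'][:,:,::-1])
np.save('w1.npy',dict(M=c['M'],eye=c['eye'],fx=c['fx'],fy=c['fy'],cx=c['cx'],cy=c['cy']))
E
```

```text
t: 0.58
position: [275.5, 503.5, 315.9]
tool_rot: [0.003, 0.156, 0.988, 0.0]
ft_force: [1.2, -0.8, -0.5]
finger_gap: 85.4
gripper_force: 0.0
t: 0.92
position: [357.7, 411.4, 313.0]
tool_rot: [0.003, 0.158, 0.987, -0.003]
ft_force: [2.0, 0.0, 0.4]
finger_gap: 85.8
gripper_force: 0.0
t: 1.42
position: [431.6, 331.4, 313.2]
tool_rot: [-0.0, 0.0, 1.0, 0.0]
ft_force: [-0.3, -0.2, 0.4]
finger_gap: 85.2
gripper_force: 0.0
```

View pics/w1.png

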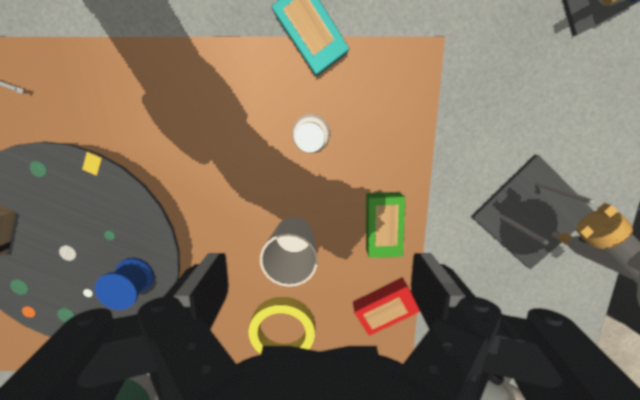

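The wrist view shows:
- Foot top at (311,133), cup rim at (289,258) and green block at (387,225).
- Mark at (92,163), middle spot at (67,253) and blue riser top at (116,292).

Now a second view over the turntable and the right-hand pieces.

```bash

python3 -m crank '[{"tx":0.1,"ty":-1,"tz":0,"ax":0,"ay":0,"az":0},{"tx":0.1,"ty":-1,"tz":0,"ax":0,"ay":0,"az":0},{"tx":0.1,"ty":-1,"tz":0,"ax":0,"ay":0,"az":0},{"tx":0.1,"ty":-1,"tz":0,"ax":0,"ay":0,"az":0}]' >/dev/null
python3 -m crank '[{"tx":0,"ty":-1,"tz":0,"ax":0,"ay":0,"az":0},{"tx":0,"ty":-1,"tz":0,"ax":0,"ay":0,"az":0},{"tx":0,"ty":-1,"tz":0,"ax":0,"ay":0,"az":0},{"tx":0,"ty":-1,"tz":0,"ax":0,"ay":0,"az":0}]' >/dev/null
python3 -m crank '[{"tx":0,"ty":-1,"tz":0,"ax":0,"ay":0,"az":0},{"tx":0,"ty":-1,"tz":0,"ax":0,"ay":0,"az":0},{"tx":0,"ty":-1,"tz":0,"ax":0,"ay":0,"az":0},{"tx":0,"ty":-1,"tz":0,"ax":0,"ay":0,"az":0}]' >/dev/null
python3 -m crank '[{"tx":0,"ty":-1,"tz":0,"ax":0,"ay":0,"az":0},{"tx":0,"ty":-1,"tz":0,"ax":0,"ay":0,"az":0},{"tx":0,"ty":-1,"tz":0,"ax":0,"ay":0,"az":0},{"tx":0,"ty":-1,"tz":0,"ax":0,"ay":0,"az":0},{"tx":0,"ty":-1,"tz":0,"ax":0,"ay":0,"az":0}]'
python3 - <<'E'
from h import *
c=cam('wrist'); cv2.imwrite('pics/w2.png',c['color'][:,:,::-1])
np.save('w2.npy',dict(M=c['M'],eye=c['eye'],fx=c['fx'],fy=c['fy'],cx=c['cx'],cy=c['cy']))
E
```

```text
t: 2.88
position: [420.5, -149.4, 313.2]
tool_rot: [0.0, 0.001, 1.0, 0.0]
ft_force: [0.7, 0.4, 0.6]
finger_gap: 85.6
gripper_force: 0.0
```

View pics/w2.png

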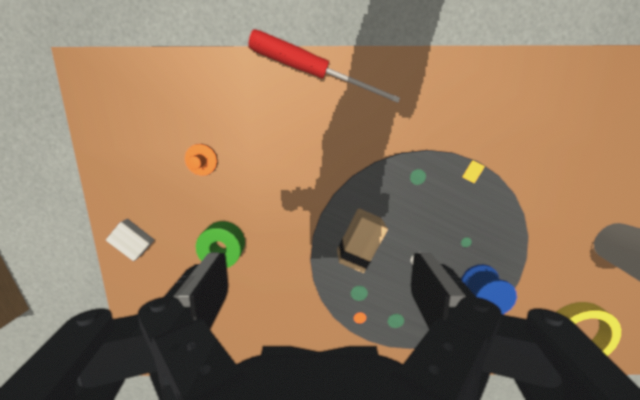

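This view shows mask (201,159), hub (218,242), test piece (130,240), long riser (363,240), mark (473,171) and blue riser (490,290). I'll work out the positions and enlarge the long riser.

```bash
python3 - <<'E'
from h import *
def ld(n):
    c=np.load(n+'.npy',allow_pickle=True).item(); c['color']=cv2.imread(f'pics/{n}.png')[:,:,::-1].copy(); c['hsv']=cv2.cvtColor(c['color'],cv2.COLOR_RGB2HSV); return c
a,b=ld('w1'),ld('w2')
def circ(c,pts,z): 
    g=ground(c,pts,z).astype(np.float32); (x,y),r=cv2.minEnclosingCircle(g); return np.round([x,y,r],1)
def rect(c,pts,z):
    g=ground(c,pts,z).astype(np.float32); r=cv2.minAreaRect(g); return np.round([*r[0],*r[1],r[2]],1)
print('mark',[rect(c,k,45) for c in(a,b) for k in blobs(c,(22,120,120),(33,255,255),60) if len(k)<120])
for n,c in(('a',a),('b',b)):
    for k in blobs(c,(45,150,80),(75,255,255),300): print(n,'green',k.mean(0).round(),'rect30',rect(c,k,30),'circ34',circ(c,k,34))
    for k in blobs(c,(105,150,150),(125,255,255),300): print(n,'bluetop',k.mean(0).round(),circ(c,k,90))
    for k in blobs(c,(0,0,180),(179,60,255),100)[:8]:
        if 0<k.mean(0)[1]<330: print(n,'white',k.mean(0).round(),cv2.contourArea(k),'85:',circ(c,k,85),'45:',circ(c,k,45),'18:',rect(c,k,18))
for k in blobs(b,(8,215,200),(18,255,255),100): print('mask',k.mean(0).round(),circ(b,k,8))
print('spot',ground(a,(67,253),45))
im=cv2.resize(b['color'][190:290,320:420],None,fx=5,fy=5,interpolation=2)
im2=cv2.resize(a['color'][90:290,240:340],None,fx=2.5,fy=2.5,interpolation=2)
cv2.imwrite('pics/c2.png',np.hstack([im,im2])[:,:,::-1])
# disc fit from w2: dark pixel contour, left arc
E
```

```text
mark [array([423.8,  42.8,  19.6,  26.2,  64.2]), array([424.4,  45.3,  19.7,  24.6,  64.7])]
a green [385. 225.] rect30 [514.6 421.9  92.2  49.9   2.5] circ34 [514.3 422.7  48.9]
a bluetop [115. 291.] [580.   72.1  25.1]
a white [310. 133.] 1006.0 85: [384.5 320.2  20.8] 45: [387.3 319.   23.1] 18: [388.6 318.1  45.   48.1  44.7]
a white [284. 262.] 464.0 85: [539.  291.8  35.7] 45: [559.3 287.4  39.8] 18: [574.  282.   84.2  77.7  21. ]
a white [ 67. 253.] 142.5 85: [528.3  19.4   9.2] 45: [547.5 -16.1  10.2] 18: [560.2 -40.2  20.1  21.7  77.5]
b green [220. 243.] rect30 [ 528.4 -291.4   62.2   64.9   71.1] circ34 [ 528.9 -292.    35.6]
b bluetop [498. 294.] [579.4  74.   24.6]
b white [126. 241.] 789.0 85: [ 502.  -385.9   25.4] 45: [ 519.4 -412.8   28.3] 18: [ 531.6 -430.8   49.5   38.9   45.9]
spot [[547.89105536 -16.41053899]]
```

View pics/c2.png

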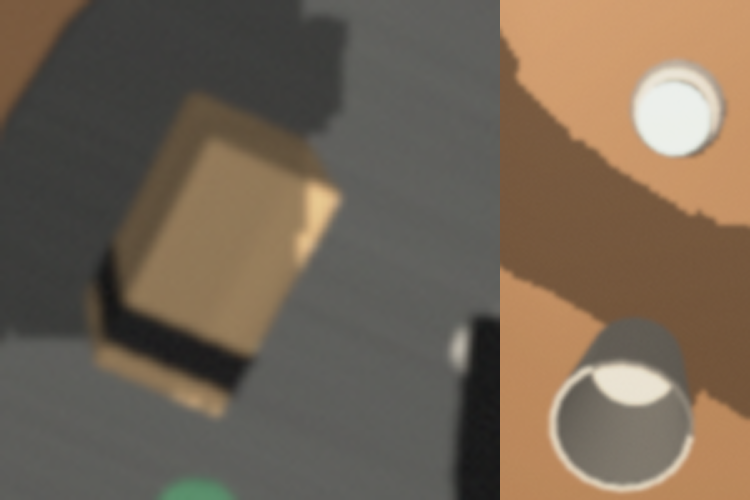

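```bash
python3 - <<'E'
from h import *
a,b=[np.load(n+'.npy',allow_pickle=True).item() for n in('w1','w2')]
q=ground(b,[(361.6,217.6),(388.4,230),(364.4,272.5),(339.4,261)],85); print('riser',q.round(1).tolist(),q.mean(0), np.linalg.norm(np.diff(q,axis=0),axis=1), cv2.minAreaRect(q.astype(np.float32)))
print('foot',ground(a,(309.6,137.2),85),'cup',ground(a,(288.8,260),85),'mask',ground(b,(201,159),8),ground(b,(197,161),32))
f=ground(a,(309.6,137.2),85)[0]
plan((f[0],f[1],180,180),(f[0],f[1],76,180))
E
```

```text
riser [[472.3, -100.1], [488.3, -67.1], [545.5, -94.0], [529.4, -125.7]] [508.89786401 -96.71296893] [36.59992172 63.21677481 35.58766816] ((508.93267822265625, -97.01271057128906), (36.59697341918945, 63.68183135986328), 64.86831665039062)
foot [[388.70259662 319.85941523]] cup [[538.71870582 292.51820394]] mask [[ 413.05413018 -313.40426559]] [[ 412.08462424 -309.7532762 ]]
(np.float64(388.70259662199857), np.float64(319.85941523481944), 180, 180) | 4 call(s) of t [0.066 0.974 0.279] | last with a [0.001 0.    0.001] rows/call>= 3 turn rows 1
(np.float64(388.70259662199857), np.float64(319.85941523481944), 76, 180) | 1 call(s) of t [0.    0.    0.867] | last with a [0. 0. 0.] rows/call>= 3 turn rows 0
```

```bash

python3 -m crank '[{"tx":0.066,"ty":0.975,"tz":0,"ax":0,"ay":0,"az":0},{"tx":0.066,"ty":0.975,"tz":0,"ax":0,"ay":0,"az":0},{"tx":0.066,"ty":0.975,"tz":0,"ax":0,"ay":0,"az":0},{"tx":0.066,"ty":0.975,"tz":0,"ax":0,"ay":0,"az":0}]' >/dev/null
python3 -m crank '[{"tx":0.066,"ty":0.975,"tz":0,"ax":0,"ay":0,"az":0},{"tx":0.066,"ty":0.975,"tz":0,"ax":0,"ay":0,"az":0},{"tx":0.066,"ty":0.975,"tz":0,"ax":0,"ay":0,"az":0},{"tx":0.066,"ty":0.975,"tz":0,"ax":0,"ay":0,"az":0}]' >/dev/null
python3 -m crank '[{"tx":0.066,"ty":0.975,"tz":0.5,"ax":0,"ay":0,"az":0},{"tx":0.066,"ty":0.975,"tz":0.5,"ax":0,"ay":0,"az":0},{"tx":0.066,"ty":0.975,"tz":0.5,"ax":0,"ay":0,"az":0},{"tx":0.066,"ty":0.975,"tz":0.5,"ax":0,"ay":0,"az":0}]' >/dev/null
python3 -m crank '[{"tx":0.066,"ty":0.975,"tz":0.6,"ax":0,"ay":0,"az":0},{"tx":0.066,"ty":0.975,"tz":0.6,"ax":0,"ay":0,"az":0},{"tx":0.066,"ty":0.975,"tz":0.6,"ax":0,"ay":0,"az":0},{"tx":0.066,"ty":0.975,"tz":0.6,"ax":0,"ay":0,"az":0},{"tx":0.066,"ty":0.975,"tz":0.6,"ax":0,"ay":0,"az":0}]' >/dev/null
python3 - <<'E'
from h import *
plan((388.3,319.5,76,180))
c=cam('wrist'); cv2.imwrite('pics/w3.png',c['color'][:,:,::-1])
k=[k for k in blobs(c,(0,0,180),(179,60,255),300) if 150<k.mean(0)[0]<450]
for x in k: print(x.mean(0),cv2.minEnclosingCircle(ground(c,x,85).astype(np.float32)))
print(proj(c,[388.3,319.5,85]))
E
```

```text
(388.3, 319.5, 76, 180) | 1 call(s) of t [-0.03  -0.042  0.864] | last with a [ 0.003 -0.004  0.013] rows/call>= 3 turn rows 1
[310.44036697 192.55963303] ((373.06414794921875, 316.4051513671875), 20.435749053955078)
[[314.06987381 215.93302789]]
```

View pics/w3.png

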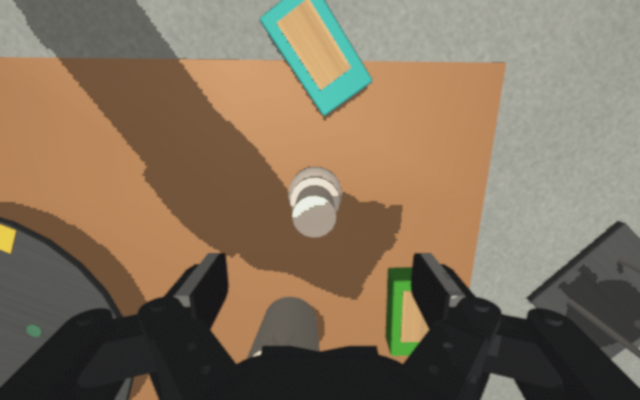

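The spigot top is at (315,216), as predicted at (314,216). Going down to grip it.

```bash

python3 -m crank '[{"tx":-0.03,"ty":-0.042,"tz":0.3,"ax":0,"ay":0,"az":0},{"tx":-0.03,"ty":-0.042,"tz":0.55,"ax":0,"ay":0,"az":0},{"tx":-0.03,"ty":-0.042,"tz":0.75,"ax":0,"ay":0,"az":0},{"tx":-0.03,"ty":-0.042,"tz":0.864,"ax":0,"ay":0,"az":0},{"tx":-0.03,"ty":-0.042,"tz":0.864,"ax":0,"ay":0,"az":0},{"tx":-0.03,"ty":-0.042,"tz":0.864,"ax":0,"ay":0,"az":0}]'
python3 -m crank '[{"tx":0,"ty":0,"tz":0,"ax":0,"ay":0,"az":0},{"tx":0,"ty":0,"tz":0,"ax":0,"ay":0,"az":0},{"tx":0,"ty":0,"tz":0,"ax":0,"ay":0,"az":0},{"tx":0,"ty":0,"tz":0,"ax":0,"ay":0,"az":0},{"tx":0,"ty":0,"tz":0,"ax":0,"ay":0,"az":0},{"tx":0,"ty":0,"tz":0,"ax":0,"ay":0,"az":0},{"tx":0,"ty":0,"tz":0,"ax":0,"ay":0,"az":0},{"tx":0,"ty":0,"tz":0,"ax":0,"ay":0,"az":0}]' 1
python3 -m crank '[{"tx":0,"ty":0,"tz":0,"ax":0,"ay":0,"az":0},{"tx":0,"ty":0,"tz":0,"ax":0,"ay":0,"az":0},{"tx":0,"ty":0,"tz":0,"ax":0,"ay":0,"az":0},{"tx":0,"ty":0,"tz":0,"ax":0,"ay":0,"az":0}]'
python3 - <<'E'
from h import *
plan((388.3,319.5,176,180),(470,0,240,180))
E
```

```text
t: 4.9
position: [391.9, 312.9, 78.2]
tool_rot: [-0.0, 0.0, 1.0, -0.001]
ft_force: [0.6, -0.5, 0.7]
finger_gap: 85.3
gripper_force: 0.0
t: 5.57
position: [392.4, 314.7, 78.4]
tool_rot: [0.001, -0.0, 1.0, 0.001]
ft_force: [-1.0, 1.7, 6.9]
finger_gap: 30.8
gripper_force: 57.8
t: 5.9
position: [392.4, 314.7, 78.5]
tool_rot: [0.001, -0.0, 1.0, 0.001]
ft_force: [-0.6, -0.2, 5.6]
finger_gap: 30.8
gripper_force: 57.8
(388.3, 319.5, 176, 180) | 1 call(s) of t [ 0.033  0.041 -0.813] | last with a [0.002 0.002 0.   ] rows/call>= 3 turn rows 1
(470, 0, 240, 180) | 3 call(s) of t [-0.227 -0.888 -0.178] | last with a [0. 0. 0.] rows/call>= 3 turn rows 0
```

```bash

python3 -m crank '[{"tx":0,"ty":0,"tz":-0.3,"ax":0,"ay":0,"az":0},{"tx":0,"ty":0,"tz":-0.6,"ax":0,"ay":0,"az":0},{"tx":0,"ty":0,"tz":-0.9,"ax":0,"ay":0,"az":0},{"tx":0,"ty":0,"tz":-1,"ax":0,"ay":0,"az":0},{"tx":0,"ty":0,"tz":-1,"ax":0,"ay":0,"az":0}]'
python3 -m crank '[{"tx":-0.2,"ty":-0.3,"tz":-0.2,"ax":0,"ay":0,"az":0},{"tx":-0.2,"ty":-0.6,"tz":-0.4,"ax":0,"ay":0,"az":0},{"tx":-0.2,"ty":-0.9,"tz":-0.4,"ax":0,"ay":0,"az":0},{"tx":-0.2,"ty":-0.9,"tz":-0.4,"ax":0,"ay":0,"az":0}]' >/dev/null
python3 -m crank '[{"tx":-0.2,"ty":-0.3,"tz":0,"ax":0,"ay":0,"az":0},{"tx":-0.2,"ty":-0.6,"tz":0,"ax":0,"ay":0,"az":0},{"tx":-0.2,"ty":-0.9,"tz":0,"ax":0,"ay":0,"az":0},{"tx":-0.2,"ty":-0.9,"tz":0,"ax":0,"ay":0,"az":0}]' >/dev/null
python3 -m crank '[{"tx":-0.2,"ty":-0.3,"tz":0,"ax":0,"ay":0,"az":0},{"tx":-0.2,"ty":-0.6,"tz":0,"ax":0,"ay":0,"az":0},{"tx":-0.2,"ty":-0.8,"tz":0,"ax":0,"ay":0,"az":0},{"tx":-0.2,"ty":-0.8,"tz":0,"ax":0,"ay":0,"az":0},{"tx":-0.2,"ty":-0.8,"tz":0,"ax":0,"ay":0,"az":0},{"tx":-0.2,"ty":-0.8,"tz":0,"ax":0,"ay":0,"az":0},{"tx":-0.2,"ty":-0.8,"tz":0,"ax":0,"ay":0,"az":0}]'
python3 - <<'E'
from h import *
c=cam('wrist'); cv2.imwrite('pics/w4.png',c['color'][:,:,::-1])
np.save('w4.npy',dict(M=c['M'],eye=c['eye'],fx=c['fx'],fy=c['fy'],cx=c['cx'],cy=c['cy']))
print(ctrl.get_obs()['position'])
for k in blobs(c,(0,0,170),(179,60,255),60): print(k.mean(0),cv2.contourArea(k),ground(c,cv2.minAreaRect(k.astype(np.float32))[0],45))
for k in blobs(c,(22,120,120),(33,255,255),60): print('y',k.mean(0),cv2.contourArea(k),ground(c,cv2.minAreaRect(k.astype(np.float32))[0],45))
E
```

```text
t: 6.32
position: [393.3, 315.0, 200.7]
tool_rot: [0.002, 0.0, 1.0, 0.002]
ft_force: [0.6, -0.1, -1.8]
finger_gap: 31.0
gripper_force: 58.8
t: 7.57
position: [463.6, 3.6, 245.1]
tool_rot: [-0.0, -0.001, 1.0, 0.0]
ft_force: [0.5, 0.4, -1.2]
finger_gap: 31.2
gripper_force: 59.4
[463.71656746   3.58059172 245.28383888]
[317.99502488 278.82089552] 3837.5 [[580.91860134   2.58554978]]
[323.11351351 219.62702703] 712.5 [[510.0097379    7.60727778]]
[603.01869159 263.37383178] 434.5 [[558.51990603 331.36586524]]
[216.5         31.18902439] 310.0 [[321.56209855 -93.57071237]]
[ 12.06153846 393.46153846] 184.5 [[ 752.466966   -399.03816216]]
[627.24193548 394.09677419] 160.0 [[752.62610255 408.3176711 ]]
[189.5        393.94736842] 69.0 [[ 751.06587926 -168.46139   ]]
[450.05405405 394.59459459] 66.5 [[751.89914201 176.51708998]]
y [531.3625731  326.14619883] 1270.5 [[643.14155129 262.33152484]]
y [360.36486486 142.44594595] 404.0 [[423.93285352  44.71080442]]
```

View pics/w4.png

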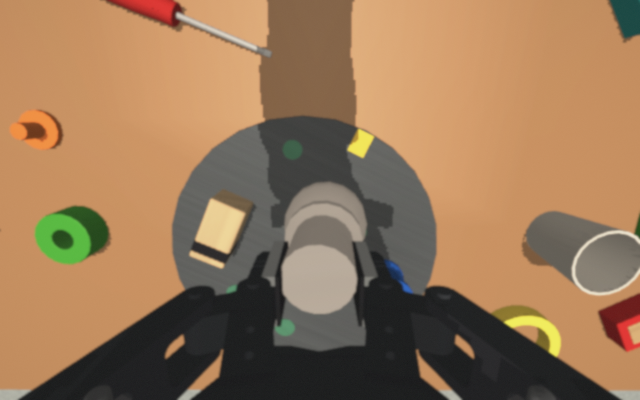

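```bash
python3 - <<'E'
from h import *
from scipy.optimize import least_squares
c=np.load('w4.npy',allow_pickle=True).item(); im=cv2.imread('pics/w4.png'); hsv=cv2.cvtColor(im,cv2.COLOR_BGR2HSV)
m=(hsv[...,1]<90).astype(np.uint8)
pts=[]
for r in range(150,270,4):
    row=m[r]; l=np.argmax(row[120:300])+120; rr=500-np.argmax(row[380:500][::-1])-1
    pts+= [(l-.5,r)]+([(rr+.5,r)] if rr>400 else [])
for u in range(200,400,5):
    if not 345<u<375: pts.append((u,90+np.argmax(m[90:200,u])-.5))
g=ground(c,pts,45)
f=least_squares(lambda p:np.hypot(*(g-p[:2]).T)-p[2],[548,-12,150],loss='soft_l1',f_scale=1.5)
f2=least_squares(lambda p:np.hypot(*(g-p[:2]).T)-150,[548,-12],loss='soft_l1',f_scale=1.5)
print(f.x,f2.x,np.median(abs(f.fun)),len(g))
print('foot top',ground(c,(319.5,280),251.8))
E
```

```text
[546.49477696 -14.50281981 148.90985173] [547.90589533 -14.48957484] 0.2791451909313025 93
foot top [[460.75070101   2.42181979]]
```

```bash
python3 - <<'E'
from h import *
plan((550.8,-14,190,180),(550.8,-14,125,180))
E
```

```text
(550.8, -14, 190, 180) | 1 call(s) of t [-0.726 -0.149  0.46 ] | last with a [ 0.001 -0.001  0.004] rows/call>= 3 turn rows 1
(550.8, -14, 125, 180) | 1 call(s) of t [0.    0.    0.542] | last with a [0. 0. 0.] rows/call>= 2 turn rows 0
```

```bash

python3 -m crank '[{"tx":-0.3,"ty":-0.06,"tz":0.1,"ax":0,"ay":0,"az":0},{"tx":-0.6,"ty":-0.12,"tz":0.3,"ax":0,"ay":0,"az":0},{"tx":-0.726,"ty":-0.149,"tz":0.46,"ax":0,"ay":0,"az":0},{"tx":-0.726,"ty":-0.149,"tz":0.46,"ax":0,"ay":0,"az":0},{"tx":-0.726,"ty":-0.149,"tz":0.46,"ax":0,"ay":0,"az":0},{"tx":-0.726,"ty":-0.149,"tz":0.46,"ax":0,"ay":0,"az":0}]'
python3 -m crank '[{"tx":0,"ty":0,"tz":0.15,"ax":0,"ay":0,"az":0},{"tx":0,"ty":0,"tz":0.3,"ax":0,"ay":0,"az":0},{"tx":0,"ty":0,"tz":0.4,"ax":0,"ay":0,"az":0},{"tx":0,"ty":0,"tz":0.48,"ax":0,"ay":0,"az":0},{"tx":0,"ty":0,"tz":0.54,"ax":0,"ay":0,"az":0},{"tx":0,"ty":0,"tz":0.54,"ax":0,"ay":0,"az":0},{"tx":0,"ty":0,"tz":0.54,"ax":0,"ay":0,"az":0},{"tx":0,"ty":0,"tz":0.54,"ax":0,"ay":0,"az":0}]'
```

```text
t: 8.12
position: [550.3, -14.6, 190.4]
tool_rot: [-0.001, -0.001, 1.0, 0.0]
ft_force: [0.2, 0.6, -0.4]
finger_gap: 30.6
gripper_force: 59.2
t: 8.78
position: [551.6, -15.7, 126.4]
tool_rot: [0.001, -0.0, 1.0, 0.0]
ft_force: [0.9, -1.2, -1.5]
finger_gap: 31.1
gripper_force: 59.3
```

```bash

python3 -m crank '[{"tx":0.005,"ty":0.01,"tz":0.015,"ax":0,"ay":0,"az":0},{"tx":0.005,"ty":0.01,"tz":0.022,"ax":0,"ay":0,"az":0},{"tx":0.005,"ty":0.01,"tz":0.022,"ax":0,"ay":0,"az":0},{"tx":0.005,"ty":0.01,"tz":0.022,"ax":0,"ay":0,"az":0},{"tx":0.005,"ty":0.01,"tz":0.022,"ax":0,"ay":0,"az":0}]'
python3 -m crank '[{"tx":0,"ty":0,"tz":0,"ax":0,"ay":0,"az":0},{"tx":0,"ty":0,"tz":0,"ax":0,"ay":0,"az":0},{"tx":0,"ty":0,"tz":0,"ax":0,"ay":0,"az":0},{"tx":0,"ty":0,"tz":0,"ax":0,"ay":0,"az":0},{"tx":0,"ty":0,"tz":0,"ax":0,"ay":0,"az":0},{"tx":0,"ty":0,"tz":0,"ax":0,"ay":0,"az":0},{"tx":0,"ty":0,"tz":0,"ax":0,"ay":0,"az":0},{"tx":0,"ty":0,"tz":0,"ax":0,"ay":0,"az":0}]' -1
python3 -m crank '[{"tx":0,"ty":0,"tz":-0.3,"ax":0,"ay":0,"az":0},{"tx":0,"ty":0,"tz":-0.6,"ax":0,"ay":0,"az":0},{"tx":0,"ty":0,"tz":-1,"ax":0,"ay":0,"az":0},{"tx":0,"ty":0,"tz":-1,"ax":0,"ay":0,"az":0},{"tx":0,"ty":0,"tz":-1,"ax":0,"ay":0,"az":0}]'
python3 -m crank '[{"tx":0.5,"ty":-0.3,"tz":-0.3,"ax":0,"ay":0,"az":0},{"tx":0.8,"ty":-0.6,"tz":-0.4,"ax":0,"ay":0,"az":0},{"tx":0.8,"ty":-0.9,"tz":-0.4,"ax":0,"ay":0,"az":0},{"tx":0.8,"ty":-0.9,"tz":-0.4,"ax":0,"ay":0,"az":0},{"tx":0.8,"ty":-0.9,"tz":-0.4,"ax":0,"ay":0,"az":0},{"tx":0.8,"ty":-0.9,"tz":-0.4,"ax":0,"ay":0,"az":0},{"tx":0.8,"ty":-0.9,"tz":-0.4,"ax":0,"ay":0,"az":0}]'
python3 - <<'E'
from h import *
c=cam('wrist'); cv2.imwrite('pics/w5.png',c['color'][:,:,::-1])
np.save('w5.npy',dict(M=c['M'],eye=c['eye'],fx=c['fx'],fy=c['fy'],cx=c['cx'],cy=c['cy']))
for k in blobs(c,(0,0,170),(179,60,255),60)[:6]: print(k.mean(0),cv2.contourArea(k),'130',cv2.minEnclosingCircle(ground(c,k,130).astype(np.float32)))
plan((531,-430,250,180))
E
```

```text
t: 9.2
position: [551.0, -14.4, 123.5]
tool_rot: [0.001, -0.0, 1.0, 0.0]
ft_force: [-0.3, 0.9, 5.1]
finger_gap: 30.8
gripper_force: 59.6
t: 9.87
position: [550.5, -14.7, 122.9]
tool_rot: [-0.0, -0.0, 1.0, 0.0]
ft_force: [0.4, -0.5, 0.2]
finger_gap: 85.7
gripper_force: 0.0
t: 10.28
position: [552.5, -14.6, 246.1]
tool_rot: [0.004, 0.0, 1.0, 0.0]
ft_force: [0.7, -0.3, -0.2]
finger_gap: 85.6
gripper_force: 0.0
t: 10.87
position: [454.2, -122.2, 290.0]
tool_rot: [-0.001, -0.0, 1.0, 0.001]
ft_force: [0.4, 1.6, 0.6]
finger_gap: 85.6
gripper_force: 0.0
[ 20.46746348 200.35989376] 14680.5 130 ((495.8533020019531, -431.6958312988281), 192.62977600097656)
[536.59772296   5.26375712] 2033.5 130 ((305.13702392578125, 43.397525787353516), 90.51237487792969)
[111.61830357   4.70982143] 1562.0 130 ((298.82257080078125, -283.02978515625), 77.64704132080078)
[ 91.45918367 224.96938776] 953.0 130 ((489.146728515625, -343.385498046875), 21.41224479675293)
[410.66176471 250.84558824] 806.0 130 ((519.8350830078125, -31.336856842041016), 23.77524185180664)
[137.24752475 390.37623762] 620.5 130 ((690.6536865234375, -335.19964599609375), 26.260330200195312)
(531, -430, 250, 180) | 3 call(s) of t [-0.211 -0.857  0.11 ] | last with a [ 0.002 -0.002  0.002] rows/call>= 3 turn rows 1
```

View pics/w5.png

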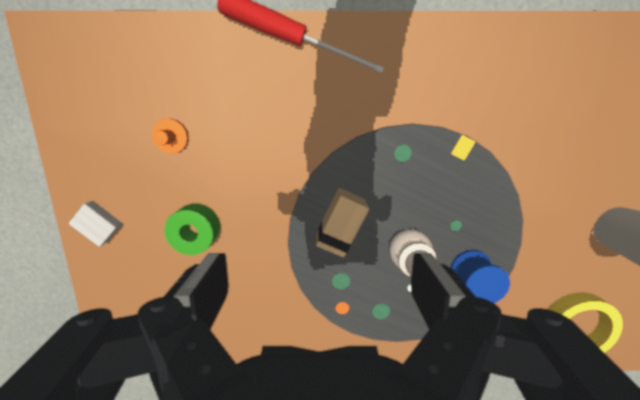

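```bash
python3 -m crank '[{"tx":-0.211,"ty":-0.857,"tz":0.11,"ax":0,"ay":0,"az":0},{"tx":-0.211,"ty":-0.857,"tz":0.11,"ax":0,"ay":0,"az":0},{"tx":-0.211,"ty":-0.857,"tz":0.11,"ax":0,"ay":0,"az":0},{"tx":-0.211,"ty":-0.857,"tz":0.11,"ax":0,"ay":0,"az":0}]' >/dev/null
python3 -m crank '[{"tx":-0.211,"ty":-0.857,"tz":0.11,"ax":0,"ay":0,"az":0},{"tx":-0.211,"ty":-0.857,"tz":0.11,"ax":0,"ay":0,"az":0},{"tx":-0.211,"ty":-0.857,"tz":0.11,"ax":0,"ay":0,"az":0},{"tx":-0.211,"ty":-0.857,"tz":0.11,"ax":0,"ay":0,"az":0}]' >/dev/null
python3 -m crank '[{"tx":0.2,"ty":-0.857,"tz":0.11,"ax":0,"ay":0,"az":0},{"tx":0.2,"ty":-0.857,"tz":0.11,"ax":0,"ay":0,"az":0},{"tx":0.2,"ty":-0.857,"tz":0.11,"ax":0,"ay":0,"az":0},{"tx":0.2,"ty":-0.857,"tz":0.11,"ax":0,"ay":0,"az":0},{"tx":0.2,"ty":-0.857,"tz":0.11,"ax":0,"ay":0,"az":0},{"tx":0.2,"ty":-0.857,"tz":0.11,"ax":0,"ay":0,"az":0},{"tx":0.2,"ty":-0.857,"tz":0.11,"ax":0,"ay":0,"az":0}]'
python3 - <<'E'
from h import *
print('q',np.round(ctrl.get_obs()['q'],2))
c=cam('wrist'); cv2.imwrite('pics/w6.png',c['color'][:,:,::-1])
np.save('w6.npy',dict(M=c['M'],eye=c['eye'],fx=c['fx'],fy=c['fy'],cx=c['cx'],cy=c['cy']))
def show(c,t):
    for k in blobs(c,(0,0,180),(179,60,255),200): 
        r=cv2.minAreaRect(ground(c,k,18).astype(np.float32))
        if max(r[1])<80: print(t,k.mean(0),np.round([*r[0],*r[1],r[2]],1))
    for k in blobs(c,(4,200,170),(16,255,255),100): print(t,'mask',k.mean(0),cv2.contourArea(k),cv2.minEnclosingCircle(ground(c,k,8).astype(np.float32)))
    for k in blobs(c,(45,150,150),(75,255,255),300): print(t,'green top',k.mean(0),cv2.minEnclosingCircle(ground(c,k,34).astype(np.float32)))
show(c,'w6')
d=np.load('w5.npy',allow_pickle=True).item(); d['hsv']=cv2.cvtColor(cv2.imread('pics/w5.png'),cv2.COLOR_BGR2HSV); show(d,'w5')
E
```

```text
t: 12.17
position: [483.0, -428.1, 251.3]
tool_rot: [0.0, -0.002, 1.0, 0.001]
ft_force: [-0.4, -0.2, -0.9]
finger_gap: 85.4
gripper_force: 0.0
q [ 0.85  0.73 -0.36  1.49  0.29  0.97  1.98]
w6 green top [435.11267606 221.47183099] ((536.044189453125, -293.9431457519531), 30.81561851501465)
w5 [ 91.37755102 225.07142857] [ 531.3 -430.7   49.1   39.3   45.7]
w5 [410.15686275 249.2745098 ] [569.5   3.8  54.4  53.4  39.4]
w5 [188.78571429   5.48701299] [ 269.1 -271.3    8.8   66.9    0. ]
w5 green top [188.2992126 232.1023622] ((535.5517578125, -293.9371643066406), 30.791471481323242)
```

View pics/w6.png

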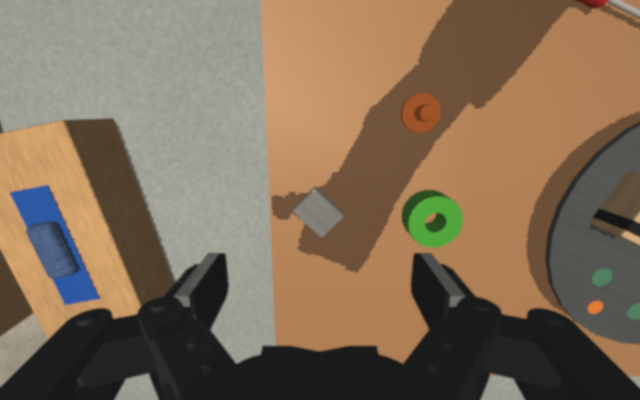

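The test piece is at (317,213), in shadow. The mask is at (422,113) and the hub top at (435,221).

```bash
python3 - <<'E'
from h import *
c=np.load('w6.npy',allow_pickle=True).item()
print(proj(c,[531.4,-430.7,18]),ground(c,(317.5,212.5),18),'mask',ground(c,(422,113),8))
plan((531.4,-430.7,120,136),(531.4,-430.7,25,136))
E
```

```text
[[317.43110842 213.50126638]] [[ 530.12760288 -430.62017877]] mask [[ 414.3538864  -312.55963378]]
(531.4, -430.7, 120, 136) | 2 call(s) of t [-0.202 -0.011  0.548] | last with a [0.002 0.    0.983] rows/call>= 2 turn rows 7
(531.4, -430.7, 25, 136) | 1 call(s) of t [0.    0.    0.792] | last with a [0. 0. 0.] rows/call>= 3 turn rows 0
```

```bash

python3 -m crank '[{"tx":-0.2,"ty":-0.01,"tz":0.3,"ax":0,"ay":0,"az":0.983},{"tx":-0.4,"ty":-0.02,"tz":0.6,"ax":0,"ay":0,"az":0.983},{"tx":-0.4,"ty":-0.02,"tz":0.9,"ax":0,"ay":0,"az":0.983},{"tx":-0.4,"ty":-0.02,"tz":1,"ax":0,"ay":0,"az":0.983},{"tx":-0.4,"ty":-0.02,"tz":1,"ax":0,"ay":0,"az":0.983},{"tx":-0.4,"ty":-0.02,"tz":1,"ax":0,"ay":0,"az":0.983},{"tx":-0.4,"ty":-0.02,"tz":1,"ax":0,"ay":0,"az":0.983},{"tx":-0.4,"ty":-0.02,"tz":1,"ax":0,"ay":0,"az":0.983}]'
python3 -m crank '[{"tx":0,"ty":0,"tz":0.2,"ax":0,"ay":0,"az":0},{"tx":0,"ty":0,"tz":0.2,"ax":0,"ay":0,"az":0},{"tx":0,"ty":0,"tz":0.2,"ax":0,"ay":0,"az":0},{"tx":0,"ty":0,"tz":0.2,"ax":0,"ay":0,"az":0}]'
python3 - <<'E'
from h import *
plan((531.4,-430.7,26,136))
E
```

```text
t: 12.88
position: [530.2, -432.3, 131.7]
tool_rot: [0.0, 0.375, 0.927, 0.0]
ft_force: [0.2, 0.6, 1.2]
finger_gap: 85.2
gripper_force: 0.0
t: 13.22
position: [529.5, -433.5, 108.0]
tool_rot: [0.0, 0.376, 0.927, 0.0]
ft_force: [-0.9, -0.5, -0.3]
finger_gap: 85.5
gripper_force: 0.0
(531.4, -430.7, 26, 136) | 1 call(s) of t [0.005 0.028 0.683] | last with a [ 0.001  0.    -0.003] rows/call>= 2 turn rows 1
```

```bash

python3 -m crank '[{"tx":0.005,"ty":0.028,"tz":0.3,"ax":0,"ay":0,"az":0},{"tx":0.005,"ty":0.028,"tz":0.5,"ax":0,"ay":0,"az":0},{"tx":0.005,"ty":0.028,"tz":0.62,"ax":0,"ay":0,"az":0},{"tx":0.005,"ty":0.028,"tz":0.69,"ax":0,"ay":0,"az":0},{"tx":0.005,"ty":0.028,"tz":0.69,"ax":0,"ay":0,"az":0},{"tx":0.005,"ty":0.028,"tz":0.69,"ax":0,"ay":0,"az":0},{"tx":0.005,"ty":0.028,"tz":0.69,"ax":0,"ay":0,"az":0}]'
python3 -m crank '[{"tx":0,"ty":0,"tz":0,"ax":0,"ay":0,"az":0},{"tx":0,"ty":0,"tz":0,"ax":0,"ay":0,"az":0},{"tx":0,"ty":0,"tz":0,"ax":0,"ay":0,"az":0},{"tx":0,"ty":0,"tz":0,"ax":0,"ay":0,"az":0},{"tx":0,"ty":0,"tz":0,"ax":0,"ay":0,"az":0},{"tx":0,"ty":0,"tz":0,"ax":0,"ay":0,"az":0},{"tx":0,"ty":0,"tz":0,"ax":0,"ay":0,"az":0},{"tx":0,"ty":0,"tz":0,"ax":0,"ay":0,"az":0}]' 1
python3 -m crank '[{"tx":0,"ty":0,"tz":0,"ax":0,"ay":0,"az":0},{"tx":0,"ty":0,"tz":-0.2,"ax":0,"ay":0,"az":0},{"tx":0,"ty":0,"tz":-0.5,"ax":0,"ay":0,"az":0},{"tx":0,"ty":0,"tz":-0.8,"ax":0,"ay":0,"az":0},{"tx":0,"ty":0,"tz":-1,"ax":0,"ay":0,"az":0},{"tx":0,"ty":0,"tz":-1,"ax":0,"ay":0,"az":0},{"tx":0,"ty":0,"tz":-1,"ax":0,"ay":0,"az":0},{"tx":0,"ty":0,"tz":-1,"ax":0,"ay":0,"az":0}]'
python3 - <<'E'
from h import *
plan((531,-430,250,136),(476,19.5,250,154.4),(476,19.5,77,154.4))
E
```

```text
t: 13.8
position: [532.1, -431.8, 26.2]
tool_rot: [0.001, 0.376, 0.926, -0.0]
ft_force: [0.3, -0.3, 0.6]
finger_gap: 85.2
gripper_force: 0.0
t: 14.47
position: [531.8, -431.3, 25.7]
tool_rot: [0.001, 0.376, 0.926, -0.0]
ft_force: [-0.4, 0.8, 5.5]
finger_gap: 48.4
gripper_force: 63.4
t: 15.13
position: [530.3, -430.3, 143.6]
tool_rot: [-0.001, 0.376, 0.926, 0.0]
ft_force: [0.6, -0.5, -1.4]
finger_gap: 48.6
gripper_force: 62.7
(531, -430, 250, 136) | 1 call(s) of t [-0.001  0.005 -0.887] | last with a [-0.    -0.003 -0.005] rows/call>= 3 turn rows 1
(476, 19.5, 250, 154.4) | 3 call(s) of t [0.977 0.792 0.   ] | last with a [ 0.     0.    -0.409] rows/call>= 4 turn rows 3
(476, 19.5, 77, 154.4) | 2 call(s) of t [0.    0.    0.721] | last with a [0. 0. 0.] rows/call>= 3 turn rows 0
```

```bash

python3 -m crank '[{"tx":0.33,"ty":0.27,"tz":-0.3,"ax":0,"ay":0,"az":0},{"tx":0.63,"ty":0.5,"tz":-0.5,"ax":0,"ay":0,"az":0},{"tx":0.97,"ty":0.79,"tz":-0.5,"ax":0,"ay":0,"az":0},{"tx":0.97,"ty":0.79,"tz":-0.5,"ax":0,"ay":0,"az":0},{"tx":0.97,"ty":0.79,"tz":-0.5,"ax":0,"ay":0,"az":0}]' >/dev/null
python3 -m crank '[{"tx":0.3,"ty":0.25,"tz":0,"ax":0,"ay":0,"az":0},{"tx":0.6,"ty":0.5,"tz":0,"ax":0,"ay":0,"az":0},{"tx":0.97,"ty":0.79,"tz":0,"ax":0,"ay":0,"az":0},{"tx":0.97,"ty":0.79,"tz":0,"ax":0,"ay":0,"az":0},{"tx":0.97,"ty":0.79,"tz":0,"ax":0,"ay":0,"az":0}]' >/dev/null
python3 -m crank '[{"tx":0.3,"ty":0.25,"tz":0,"ax":0,"ay":0,"az":-0.15},{"tx":0.6,"ty":0.5,"tz":0,"ax":0,"ay":0,"az":-0.3},{"tx":0.95,"ty":0.79,"tz":0,"ax":0,"ay":0,"az":-0.41},{"tx":0.95,"ty":0.79,"tz":0,"ax":0,"ay":0,"az":-0.41},{"tx":0.95,"ty":0.79,"tz":0,"ax":0,"ay":0,"az":-0.41},{"tx":0.95,"ty":0.79,"tz":0,"ax":0,"ay":0,"az":-0.41},{"tx":0.95,"ty":0.79,"tz":0,"ax":0,"ay":0,"az":-0.41},{"tx":0.95,"ty":0.79,"tz":0,"ax":0,"ay":0,"az":-0.41}]'
python3 - <<'E'
from h import *
plan((480.7,17.5,120,154.4),(480.7,17.5,74,154.4))
E
```

```text
t: 16.63
position: [480.8, 12.8, 203.9]
tool_rot: [-0.0, 0.225, 0.974, -0.001]
ft_force: [0.2, -0.9, -1.0]
finger_gap: 48.5
gripper_force: 62.7
(480.7, 17.5, 120, 154.4) | 1 call(s) of t [0.017 0.036 0.699] | last with a [-0.002 -0.001 -0.008] rows/call>= 3 turn rows 1
(480.7, 17.5, 74, 154.4) | 1 call(s) of t [0.    0.    0.383] | last with a [0. 0. 0.] rows/call>= 2 turn rows 0
```

```bash

python3 -m crank '[{"tx":0.017,"ty":0.036,"tz":0.25,"ax":0,"ay":0,"az":0},{"tx":0.017,"ty":0.036,"tz":0.5,"ax":0,"ay":0,"az":0},{"tx":0.017,"ty":0.036,"tz":0.7,"ax":0,"ay":0,"az":0},{"tx":0.017,"ty":0.036,"tz":0.85,"ax":0,"ay":0,"az":0},{"tx":0.017,"ty":0.036,"tz":1,"ax":0,"ay":0,"az":0},{"tx":0.017,"ty":0.036,"tz":1,"ax":0,"ay":0,"az":0},{"tx":0.017,"ty":0.036,"tz":1,"ax":0,"ay":0,"az":0},{"tx":0.017,"ty":0.036,"tz":1,"ax":0,"ay":0,"az":0}]' 
python3 -m crank '[{"tx":0,"ty":0,"tz":0.04,"ax":0,"ay":0,"az":0},{"tx":0,"ty":0,"tz":0.08,"ax":0,"ay":0,"az":0},{"tx":0,"ty":0,"tz":0.095,"ax":0,"ay":0,"az":0},{"tx":0,"ty":0,"tz":0.095,"ax":0,"ay":0,"az":0},{"tx":0,"ty":0,"tz":0.095,"ax":0,"ay":0,"az":0},{"tx":0,"ty":0,"tz":0.095,"ax":0,"ay":0,"az":0}]'
```

```text
t: 17.3
position: [481.5, 18.8, 85.1]
tool_rot: [0.0, 0.224, 0.975, -0.0]
ft_force: [-0.3, -0.3, -0.8]
finger_gap: 48.2
gripper_force: 62.6
t: 17.8
position: [481.0, 19.7, 73.3]
tool_rot: [0.0, 0.223, 0.975, 0.0]
ft_force: [0.2, 0.6, -1.2]
finger_gap: 48.2
gripper_force: 62.6
```

```bash

python3 -m crank '[{"tx":0,"ty":-0.015,"tz":0.01,"ax":0,"ay":0,"az":0},{"tx":0,"ty":-0.015,"tz":0.02,"ax":0,"ay":0,"az":0},{"tx":0,"ty":-0.015,"tz":0.028,"ax":0,"ay":0,"az":0},{"tx":0,"ty":-0.015,"tz":0.028,"ax":0,"ay":0,"az":0},{"tx":0,"ty":-0.015,"tz":0.028,"ax":0,"ay":0,"az":0}]' 
python3 -m crank '[{"tx":0,"ty":0,"tz":0,"ax":0,"ay":0,"az":0},{"tx":0,"ty":0,"tz":0,"ax":0,"ay":0,"az":0},{"tx":0,"ty":0,"tz":0,"ax":0,"ay":0,"az":0},{"tx":0,"ty":0,"tz":0,"ax":0,"ay":0,"az":0},{"tx":0,"ty":0,"tz":0,"ax":0,"ay":0,"az":0},{"tx":0,"ty":0,"tz":0,"ax":0,"ay":0,"az":0},{"tx":0,"ty":0,"tz":0,"ax":0,"ay":0,"az":0},{"tx":0,"ty":0,"tz":0,"ax":0,"ay":0,"az":0}]' -1
python3 -m crank '[{"tx":0,"ty":0,"tz":-0.3,"ax":0,"ay":0,"az":0},{"tx":0,"ty":0,"tz":-0.6,"ax":0,"ay":0,"az":0},{"tx":0,"ty":0,"tz":-1,"ax":0,"ay":0,"az":0},{"tx":0,"ty":0,"tz":-1,"ax":0,"ay":0,"az":0},{"tx":0,"ty":0,"tz":-1,"ax":0,"ay":0,"az":0}]'
python3 - <<'E'
from h import *
plan((480,20,250,180),(430,390,250,180))
E
```

```text
t: 18.22
position: [480.1, 17.7, 70.6]
tool_rot: [0.0, 0.223, 0.975, -0.0]
ft_force: [-1.5, -1.3, 10.5]
finger_gap: 49.1
gripper_force: 63.9
t: 18.88
position: [480.2, 18.0, 69.8]
tool_rot: [-0.0, 0.223, 0.975, 0.0]
ft_force: [0.5, 0.3, 0.1]
finger_gap: 85.8
gripper_force: 0.0
t: 19.3
position: [481.9, 18.1, 192.4]
tool_rot: [0.003, 0.223, 0.975, 0.001]
ft_force: [0.7, 0.5, -0.4]
finger_gap: 85.4
gripper_force: 0.0
(480, 20, 250, 180) | 1 call(s) of t [ 0.019  0.009 -0.48 ] | last with a [ 0.003  0.008 -0.573] rows/call>= 2 turn rows 4
(430, 390, 250, 180) | 4 call(s) of t [0.104 0.771 0.   ] | last with a [0. 0. 0.] rows/call>= 3 turn rows 0
```

```bash

python3 -m crank '[{"tx":0.2,"ty":0.2,"tz":-0.3,"ax":0,"ay":0,"az":-0.16},{"tx":0.2,"ty":0.5,"tz":-0.5,"ax":0,"ay":0,"az":-0.32},{"tx":0.2,"ty":0.7,"tz":-0.5,"ax":0,"ay":0,"az":-0.573},{"tx":0.2,"ty":0.7,"tz":-0.5,"ax":0,"ay":0,"az":-0.573},{"tx":0.2,"ty":0.7,"tz":-0.5,"ax":0,"ay":0,"az":-0.573}]' >/dev/null
python3 -m crank '[{"tx":0,"ty":0.33,"tz":0,"ax":0,"ay":0,"az":0},{"tx":0,"ty":0.66,"tz":0,"ax":0,"ay":0,"az":0},{"tx":0,"ty":1,"tz":0,"ax":0,"ay":0,"az":0},{"tx":0,"ty":1,"tz":0,"ax":0,"ay":0,"az":0}]' >/dev/null
python3 -m crank '[{"tx":0,"ty":0.33,"tz":0,"ax":0,"ay":0,"az":0},{"tx":0,"ty":0.66,"tz":0,"ax":0,"ay":0,"az":0},{"tx":0,"ty":1,"tz":0,"ax":0,"ay":0,"az":0},{"tx":0,"ty":1,"tz":0,"ax":0,"ay":0,"az":0}]' >/dev/null
python3 -m crank '[{"tx":0,"ty":0.2,"tz":0,"ax":0,"ay":0,"az":0},{"tx":0,"ty":0.4,"tz":0,"ax":0,"ay":0,"az":0},{"tx":0,"ty":0.6,"tz":0,"ax":0,"ay":0,"az":0},{"tx":0,"ty":0.6,"tz":0,"ax":0,"ay":0,"az":0},{"tx":0,"ty":0.6,"tz":0,"ax":0,"ay":0,"az":0},{"tx":0,"ty":0.6,"tz":0,"ax":0,"ay":0,"az":0},{"tx":0,"ty":0.6,"tz":0,"ax":0,"ay":0,"az":0}]'
python3 - <<'E'
from h import *
c=cam('wrist'); cv2.imwrite('pics/w7.png',c['color'][:,:,::-1])
np.save('w7.npy',dict(M=c['M'],eye=c['eye'],fx=c['fx'],fy=c['fy'],cx=c['cx'],cy=c['cy']))
for lo in (60,120,160):
  for k in blobs(c,(45,150,lo),(75,255,255),200): 
    r=cv2.minAreaRect(ground(c,k,30).astype(np.float32)); print(lo,k.mean(0),np.round([*r[0],*r[1],r[2]],1))
E
```

```text
t: 20.97
position: [495.6, 413.5, 248.8]
tool_rot: [-0.0, 0.001, 1.0, -0.002]
ft_force: [0.2, -0.3, 0.0]
finger_gap: 85.4
gripper_force: 0.0
60 [329.58849558 192.62389381] [515.6 423.4  89.9  47.2   2.4]
120 [330.86931818 168.03977273] [491.5 422.5  39.6  47.    1.4]
160 [331.00609756 167.41463415] [490.2 422.8  47.3  33.9  89.8]
```

View pics/w7.png

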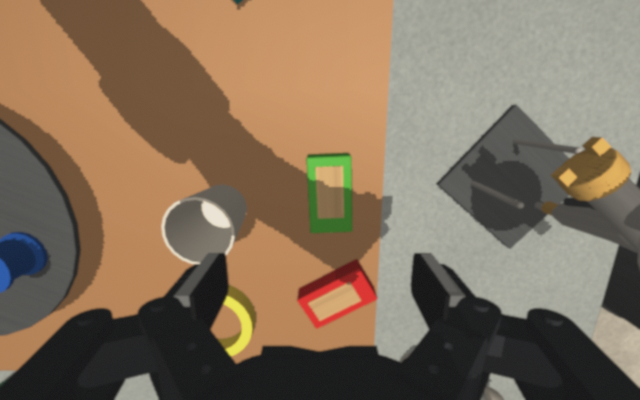

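The block top is centred at (329,193) at 2.4°, about 50 px clear of the red block at (337,293). Going down.

```bash
python3 - <<'E'
from h import *
plan((515.3,423,130,182.4),(515.3,423,30,182.4))
E
python3 -m crank '[{"tx":-0.164,"ty":0.08,"tz":0.3,"ax":0,"ay":0,"az":-0.053},{"tx":-0.164,"ty":0.08,"tz":0.6,"ax":0,"ay":0,"az":-0.053},{"tx":-0.164,"ty":0.08,"tz":0.9,"ax":0,"ay":0,"az":-0.053},{"tx":-0.164,"ty":0.08,"tz":1,"ax":0,"ay":0,"az":-0.053},{"tx":-0.164,"ty":0.08,"tz":1,"ax":0,"ay":0,"az":-0.053},{"tx":-0.164,"ty":0.08,"tz":1,"ax":0,"ay":0,"az":-0.053},{"tx":-0.164,"ty":0.08,"tz":1,"ax":0,"ay":0,"az":-0.053}]'
python3 - <<'E'
from h import *
plan((515.3,423,29,182.4))
E
```

```text
(515.3, 423, 130, 182.4) | 1 call(s) of t [-0.164  0.079  0.993] | last with a [-0.003 -0.001 -0.057] rows/call>= 3 turn rows 1
(515.3, 423, 30, 182.4) | 1 call(s) of t [0.    0.    0.833] | last with a [0. 0. 0.] rows/call>= 3 turn rows 0
t: 21.6
position: [516.0, 426.6, 132.3]
tool_rot: [0.002, -0.021, 1.0, 0.001]
ft_force: [1.0, -0.3, 0.1]
finger_gap: 85.4
gripper_force: 0.0
(515.3, 423, 29, 182.4) | 1 call(s) of t [ 0.01  -0.033  0.861] | last with a [ 0.004  0.004 -0.001] rows/call>= 3 turn rows 1
```

```bash

python3 -m crank '[{"tx":0.005,"ty":-0.015,"tz":0.3,"ax":0,"ay":0,"az":0},{"tx":0.005,"ty":-0.015,"tz":0.55,"ax":0,"ay":0,"az":0},{"tx":0.005,"ty":-0.015,"tz":0.75,"ax":0,"ay":0,"az":0},{"tx":0.005,"ty":-0.015,"tz":0.86,"ax":0,"ay":0,"az":0},{"tx":0.005,"ty":-0.015,"tz":0.86,"ax":0,"ay":0,"az":0},{"tx":0.005,"ty":-0.015,"tz":0.86,"ax":0,"ay":0,"az":0},{"tx":0.005,"ty":-0.015,"tz":0.86,"ax":0,"ay":0,"az":0}]'
python3 -m crank '[{"tx":0,"ty":0,"tz":0,"ax":0,"ay":0,"az":0},{"tx":0,"ty":0,"tz":0,"ax":0,"ay":0,"az":0},{"tx":0,"ty":0,"tz":0,"ax":0,"ay":0,"az":0},{"tx":0,"ty":0,"tz":0,"ax":0,"ay":0,"az":0},{"tx":0,"ty":0,"tz":0,"ax":0,"ay":0,"az":0},{"tx":0,"ty":0,"tz":0,"ax":0,"ay":0,"az":0},{"tx":0,"ty":0,"tz":0,"ax":0,"ay":0,"az":0},{"tx":0,"ty":0,"tz":0,"ax":0,"ay":0,"az":0}]' 1
python3 -m crank '[{"tx":0,"ty":0,"tz":0,"ax":0,"ay":0,"az":0},{"tx":0,"ty":0,"tz":-0.3,"ax":0,"ay":0,"az":0},{"tx":0,"ty":0,"tz":-0.6,"ax":0,"ay":0,"az":0},{"tx":0,"ty":0,"tz":-1,"ax":0,"ay":0,"az":0},{"tx":0,"ty":0,"tz":-1,"ax":0,"ay":0,"az":0},{"tx":0,"ty":0,"tz":-1,"ax":0,"ay":0,"az":0}]'
python3 -m crank '[{"tx":0,"ty":0,"tz":-0.3,"ax":0,"ay":0,"az":0},{"tx":0,"ty":0,"tz":-0.6,"ax":0,"ay":0,"az":0},{"tx":0,"ty":0,"tz":-0.6,"ax":0,"ay":0,"az":0},{"tx":0,"ty":0,"tz":-0.6,"ax":0,"ay":0,"az":0}]'
python3 - <<'E'
from h import *
plan((420,150,230,182.4),(420,-97,230,155),(509,-97,200,155))
E
```

```text
t: 22.18
position: [515.6, 425.3, 29.1]
tool_rot: [0.002, -0.021, 1.0, 0.002]
ft_force: [-0.3, 0.0, -0.1]
finger_gap: 85.3
gripper_force: 0.0
t: 22.85
position: [514.8, 424.5, 28.0]
tool_rot: [0.001, -0.021, 1.0, 0.001]
ft_force: [-0.8, 0.2, 5.5]
finger_gap: 48.5
gripper_force: 63.7
t: 23.35
position: [516.0, 425.6, 150.6]
tool_rot: [0.003, -0.021, 1.0, 0.003]
ft_force: [-0.6, -0.3, -1.9]
finger_gap: 49.1
gripper_force: 63.2
t: 23.68
position: [514.6, 424.3, 219.3]
tool_rot: [0.001, -0.021, 1.0, 0.001]
ft_force: [-0.3, 0.4, -1.8]
finger_gap: 48.7
gripper_force: 63.2
(420, 150, 230, 182.4) | 3 call(s) of t [ 0.294 -0.75  -0.031] | last with a [ 0.002  0.002 -0.   ] rows/call>= 3 turn rows 1
(420, -97, 230, 155) | 3 call(s) of t [ 0.029 -0.686  0.   ] | last with a [0.    0.    0.609] rows/call>= 2 turn rows 4
(509, -97, 200, 155) | 1 call(s) of t [-0.672  0.313  0.25 ] | last with a [0. 0. 0.] rows/call>= 3 turn rows 0
```

```bash

python3 -m crank '[{"tx":0.047,"ty":-0.3,"tz":0,"ax":0,"ay":0,"az":0},{"tx":0.047,"ty":-0.6,"tz":0,"ax":0,"ay":0,"az":0},{"tx":0.047,"ty":-0.868,"tz":0,"ax":0,"ay":0,"az":0},{"tx":0.047,"ty":-0.868,"tz":0,"ax":0,"ay":0,"az":0}]' >/dev/null
python3 -m crank '[{"tx":0.047,"ty":-0.3,"tz":0,"ax":0,"ay":0,"az":0},{"tx":0.047,"ty":-0.6,"tz":0,"ax":0,"ay":0,"az":0},{"tx":0.047,"ty":-0.868,"tz":0,"ax":0,"ay":0,"az":0},{"tx":0.047,"ty":-0.868,"tz":0,"ax":0,"ay":0,"az":0}]' >/dev/null
python3 -m crank '[{"tx":0.047,"ty":-0.3,"tz":0,"ax":0,"ay":0,"az":0},{"tx":0.047,"ty":-0.6,"tz":0,"ax":0,"ay":0,"az":0},{"tx":0.047,"ty":-0.868,"tz":0,"ax":0,"ay":0,"az":0},{"tx":0.047,"ty":-0.868,"tz":0,"ax":0,"ay":0,"az":0}]' >/dev/null
python3 -m crank '[{"tx":0.047,"ty":-0.3,"tz":0,"ax":0,"ay":0,"az":0},{"tx":0.047,"ty":-0.6,"tz":0,"ax":0,"ay":0,"az":0},{"tx":0.047,"ty":-0.868,"tz":0,"ax":0,"ay":0,"az":0},{"tx":0.047,"ty":-0.868,"tz":0,"ax":0,"ay":0,"az":0}]' >/dev/null
python3 -m crank '[{"tx":0.047,"ty":-0.3,"tz":0,"ax":0,"ay":0,"az":0.15},{"tx":0.047,"ty":-0.6,"tz":0,"ax":0,"ay":0,"az":0.3},{"tx":0.047,"ty":-0.868,"tz":0,"ax":0,"ay":0,"az":0.45},{"tx":0.047,"ty":-0.868,"tz":0,"ax":0,"ay":0,"az":0.609},{"tx":0.047,"ty":-0.868,"tz":0,"ax":0,"ay":0,"az":0.609},{"tx":0.047,"ty":-0.868,"tz":0,"ax":0,"ay":0,"az":0.609},{"tx":0.047,"ty":-0.868,"tz":0,"ax":0,"ay":0,"az":0.609},{"tx":0.047,"ty":-0.868,"tz":0,"ax":0,"ay":0,"az":0.609}]'
python3 - <<'E'
from h import *
plan((508.8,-97.5,150,155),(508.8,-97.5,116,155))
E
```

```text
t: 25.68
position: [507.6, -96.0, 218.0]
tool_rot: [-0.001, 0.214, 0.977, 0.0]
ft_force: [-0.1, -0.2, -1.2]
finger_gap: 48.7
gripper_force: 63.2
(508.8, -97.5, 150, 155) | 1 call(s) of t [-0.015 -0.008  0.567] | last with a [ 0.001 -0.002  0.005] rows/call>= 2 turn rows 1
(508.8, -97.5, 116, 155) | 1 call(s) of t [0.    0.    0.283] | last with a [0. 0. 0.] rows/call>= 1 turn rows 0
```

```bash
python3 - <<'E'
from h import *
c=np.load('w4.npy',allow_pickle=True).item(); im=cv2.imread('pics/w4.png')
cv2.imwrite('pics/c3.png',np.hstack([cv2.resize(im[180:280,180:270],None,fx=5,fy=5,interpolation=2)]))
E
```

```text
(no output)
```

View pics/c3.png

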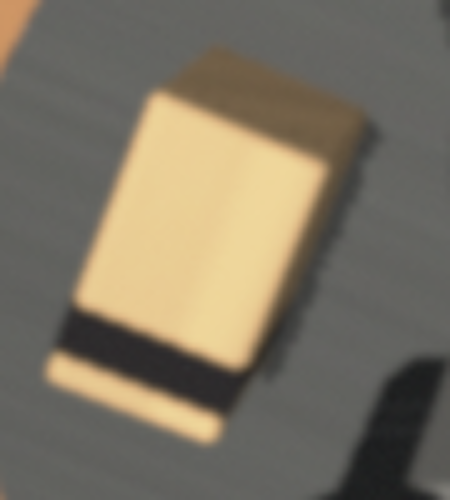

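The riser's top corners in the crop are (153,92), (330,163), (213,445) and (45,375). I'll cast those and lower the block.

```bash
python3 - <<'E'
from h import *
c=np.load('w4.npy',allow_pickle=True).item()
q=ground(c,np.array([(153,92),(330,163),(213,445),(45,375)])/5+[180,180],85); print(cv2.minAreaRect(q.astype(np.float32)),q.mean(0),np.degrees(np.arctan2(*(q[2]-q[1])[::-1])))
E
python3 -m crank '[{"tx":-0.015,"ty":-0.008,"tz":0.25,"ax":0,"ay":0,"az":0},{"tx":-0.015,"ty":-0.008,"tz":0.5,"ax":0,"ay":0,"az":0},{"tx":-0.015,"ty":-0.008,"tz":0.6,"ax":0,"ay":0,"az":0},{"tx":-0.015,"ty":-0.008,"tz":0.6,"ax":0,"ay":0,"az":0},{"tx":-0.015,"ty":-0.008,"tz":0.6,"ax":0,"ay":0,"az":0},{"tx":-0.015,"ty":-0.008,"tz":0.6,"ax":0,"ay":0,"az":0}]'
```

```text
((508.9356689453125, -97.4355239868164), (35.67839813232422, 66.02686309814453), 65.42625427246094) [508.97524787 -97.3804072 ] -24.57375052476823
t: 26.18
position: [509.8, -98.7, 147.4]
tool_rot: [0.001, 0.216, 0.976, 0.0]
ft_force: [-0.3, 0.6, -1.4]
finger_gap: 49.0
gripper_force: 63.1
```

```bash

python3 -m crank '[{"tx":0.008,"ty":0.006,"tz":0.1,"ax":0,"ay":0,"az":0},{"tx":0.008,"ty":0.006,"tz":0.2,"ax":0,"ay":0,"az":0},{"tx":0.008,"ty":0.006,"tz":0.26,"ax":0,"ay":0,"az":0},{"tx":0.008,"ty":0.006,"tz":0.26,"ax":0,"ay":0,"az":0},{"tx":0.008,"ty":0.006,"tz":0.26,"ax":0,"ay":0,"az":0},{"tx":0.008,"ty":0.006,"tz":0.28,"ax":0,"ay":0,"az":0},{"tx":0.008,"ty":0.006,"tz":0.285,"ax":0,"ay":0,"az":0},{"tx":0.008,"ty":0.006,"tz":0.285,"ax":0,"ay":0,"az":0}]'
python3 -m crank '[{"tx":0,"ty":0,"tz":0,"ax":0,"ay":0,"az":0},{"tx":0,"ty":0,"tz":0,"ax":0,"ay":0,"az":0}]'
```

```text
t: 26.85
position: [509.0, -98.3, 113.0]
tool_rot: [0.001, 0.217, 0.976, 0.0]
ft_force: [-0.3, 0.4, 1.4]
finger_gap: 48.9
gripper_force: 63.3
t: 27.02
position: [509.0, -98.3, 113.0]
tool_rot: [0.001, 0.217, 0.976, 0.0]
ft_force: [-0.9, -0.2, 4.7]
finger_gap: 49.1
gripper_force: 63.7
```

```bash

python3 -m crank '[{"tx":0,"ty":0,"tz":0,"ax":0,"ay":0,"az":0},{"tx":0,"ty":0,"tz":0,"ax":0,"ay":0,"az":0},{"tx":0,"ty":0,"tz":0,"ax":0,"ay":0,"az":0},{"tx":0,"ty":0,"tz":0,"ax":0,"ay":0,"az":0},{"tx":0,"ty":0,"tz":0,"ax":0,"ay":0,"az":0},{"tx":0,"ty":0,"tz":0,"ax":0,"ay":0,"az":0},{"tx":0,"ty":0,"tz":0,"ax":0,"ay":0,"az":0},{"tx":0,"ty":0,"tz":0,"ax":0,"ay":0,"az":0}]' -1
python3 -m crank '[{"tx":0,"ty":0,"tz":-0.3,"ax":0,"ay":0,"az":0},{"tx":0,"ty":0,"tz":-0.6,"ax":0,"ay":0,"az":0},{"tx":0,"ty":0,"tz":-0.8,"ax":0,"ay":0,"az":0},{"tx":0,"ty":0,"tz":-0.8,"ax":0,"ay":0,"az":0},{"tx":0,"ty":0,"tz":-0.8,"ax":0,"ay":0,"az":0},{"tx":0,"ty":0,"tz":-0.8,"ax":0,"ay":0,"az":0}]'
python3 - <<'E'
from h import *
plan((535.8,-294,210,180),(535.8,-294,110,180),(535.8,-294,29,180))
E
```

```text
t: 27.68
position: [508.4, -98.2, 112.3]
tool_rot: [-0.0, 0.216, 0.976, 0.0]
ft_force: [-0.6, -0.4, 0.2]
finger_gap: 85.5
gripper_force: 0.0
t: 28.18
position: [507.9, -98.3, 207.9]
tool_rot: [-0.0, 0.217, 0.976, -0.0]
ft_force: [-0.4, 0.3, 0.5]
finger_gap: 85.6
gripper_force: 0.0
(535.8, -294, 210, 180) | 2 call(s) of t [-0.45  -0.69  -0.009] | last with a [-0.    -0.001 -0.556] rows/call>= 3 turn rows 4
(535.8, -294, 110, 180) | 1 call(s) of t [0.    0.    0.833] | last with a [0. 0. 0.] rows/call>= 3 turn rows 0
(535.8, -294, 29, 180) | 1 call(s) of t [0.    0.    0.675] | last with a [0. 0. 0.] rows/call>= 2 turn rows 0
```

```bash

python3 -m crank '[{"tx":-0.45,"ty":-0.69,"tz":0,"ax":0,"ay":0,"az":0},{"tx":-0.45,"ty":-0.69,"tz":0,"ax":0,"ay":0,"az":0},{"tx":-0.45,"ty":-0.69,"tz":0,"ax":0,"ay":0,"az":0}]' >/dev/null
python3 -m crank '[{"tx":-0.45,"ty":-0.69,"tz":0,"ax":0,"ay":0,"az":-0.556},{"tx":-0.45,"ty":-0.69,"tz":0.2,"ax":0,"ay":0,"az":-0.556},{"tx":-0.45,"ty":-0.69,"tz":0.4,"ax":0,"ay":0,"az":-0.556},{"tx":-0.45,"ty":-0.69,"tz":0.6,"ax":0,"ay":0,"az":-0.556},{"tx":-0.45,"ty":-0.69,"tz":0.8,"ax":0,"ay":0,"az":-0.556},{"tx":-0.45,"ty":-0.69,"tz":0.8,"ax":0,"ay":0,"az":-0.556},{"tx":-0.45,"ty":-0.69,"tz":0.8,"ax":0,"ay":0,"az":-0.556},{"tx":-0.45,"ty":-0.69,"tz":0.8,"ax":0,"ay":0,"az":-0.556}]'
python3 - <<'E'
from h import *
plan((535.8,-294,29,180))
E
```

```text
t: 29.1
position: [536.8, -293.4, 112.7]
tool_rot: [0.0, -0.0, 1.0, 0.0]
ft_force: [-0.4, 0.2, 1.0]
finger_gap: 85.2
gripper_force: 0.0
(535.8, -294, 29, 180) | 1 call(s) of t [ 0.008 -0.005  0.697] | last with a [0.    0.    0.001] rows/call>= 3 turn rows 1
```

```bash

python3 -m crank '[{"tx":0.008,"ty":-0.005,"tz":0.2,"ax":0,"ay":0,"az":0},{"tx":0.008,"ty":-0.005,"tz":0.4,"ax":0,"ay":0,"az":0},{"tx":0.008,"ty":-0.005,"tz":0.6,"ax":0,"ay":0,"az":0},{"tx":0.008,"ty":-0.005,"tz":0.7,"ax":0,"ay":0,"az":0},{"tx":0.008,"ty":-0.005,"tz":0.7,"ax":0,"ay":0,"az":0},{"tx":0.008,"ty":-0.005,"tz":0.7,"ax":0,"ay":0,"az":0},{"tx":0.008,"ty":-0.005,"tz":0.7,"ax":0,"ay":0,"az":0}]'
python3 -m crank '[{"tx":0,"ty":0,"tz":0,"ax":0,"ay":0,"az":0},{"tx":0,"ty":0,"tz":0,"ax":0,"ay":0,"az":0},{"tx":0,"ty":0,"tz":0,"ax":0,"ay":0,"az":0},{"tx":0,"ty":0,"tz":0,"ax":0,"ay":0,"az":0},{"tx":0,"ty":0,"tz":0,"ax":0,"ay":0,"az":0},{"tx":0,"ty":0,"tz":0,"ax":0,"ay":0,"az":0},{"tx":0,"ty":0,"tz":0,"ax":0,"ay":0,"az":0},{"tx":0,"ty":0,"tz":0,"ax":0,"ay":0,"az":0}]' 1
python3 -m crank '[{"tx":0,"ty":0,"tz":0,"ax":0,"ay":0,"az":0},{"tx":0,"ty":0,"tz":-0.25,"ax":0,"ay":0,"az":0},{"tx":0,"ty":0,"tz":-0.5,"ax":0,"ay":0,"az":0},{"tx":0,"ty":0,"tz":-0.75,"ax":0,"ay":0,"az":0},{"tx":0,"ty":0,"tz":-1,"ax":0,"ay":0,"az":0},{"tx":0,"ty":0,"tz":-1,"ax":0,"ay":0,"az":0}]'
python3 -m crank '[{"tx":0,"ty":0,"tz":-0.25,"ax":0,"ay":0,"az":0},{"tx":0,"ty":0,"tz":-0.5,"ax":0,"ay":0,"az":0},{"tx":0,"ty":0,"tz":-0.7,"ax":0,"ay":0,"az":0},{"tx":0,"ty":0,"tz":-0.7,"ax":0,"ay":0,"az":0},{"tx":0,"ty":0,"tz":-0.7,"ax":0,"ay":0,"az":0}]'
python3 - <<'E'
from h import *
c=cam('wrist')
for k in blobs(c,(45,150,60),(75,255,255),300): print('held',k.mean(0),cv2.minEnclosingCircle(ground(c,k,ctrl.get_obs()['position'][2]+5).astype(np.float32)))
plan((580,73,235,180),(580,73,150,180),(580,73,121,180))
E
```

```text
t: 29.68
position: [536.7, -294.9, 30.1]
tool_rot: [0.001, -0.0, 1.0, -0.001]
ft_force: [-0.5, -0.2, 0.1]
finger_gap: 85.5
gripper_force: 0.0
t: 30.35
position: [536.4, -294.7, 30.5]
tool_rot: [0.001, 0.0, 1.0, -0.0]
ft_force: [-0.2, 0.5, 9.4]
finger_gap: 62.4
gripper_force: 64.0
t: 30.85
position: [538.8, -296.0, 154.7]
tool_rot: [0.005, 0.0, 1.0, -0.002]
ft_force: [1.2, -0.3, -1.8]
finger_gap: 61.9
gripper_force: 67.4
t: 31.27
position: [535.7, -294.8, 233.3]
tool_rot: [0.001, 0.0, 1.0, -0.001]
ft_force: [0.0, 0.1, -2.8]
finger_gap: 62.3
gripper_force: 67.4
held [320.03769401 264.2195122 ] ((531.3838500976562, -295.7233581542969), 35.103248596191406)
held [557.5013624  164.21798365] ((485.9192199707031, -203.1567840576172), 26.300804138183594)
(580, 73, 235, 180) | 4 call(s) of t [-0.095  0.766 -0.007] | last with a [ 0.    -0.001  0.   ] rows/call>= 3 turn rows 1
(580, 73, 150, 180) | 1 call(s) of t [0.    0.    0.708] | last with a [0. 0. 0.] rows/call>= 3 turn rows 0
(580, 73, 121, 180) | 1 call(s) of t [0.    0.    0.242] | last with a [0. 0. 0.] rows/call>= 1 turn rows 0
```

```bash

python3 -m crank '[{"tx":-0.095,"ty":0.3,"tz":0,"ax":0,"ay":0,"az":0},{"tx":-0.095,"ty":0.6,"tz":0,"ax":0,"ay":0,"az":0},{"tx":-0.095,"ty":0.766,"tz":0,"ax":0,"ay":0,"az":0},{"tx":-0.095,"ty":0.766,"tz":0,"ax":0,"ay":0,"az":0}]' >/dev/null
python3 -m crank '[{"tx":-0.095,"ty":0.3,"tz":0,"ax":0,"ay":0,"az":0},{"tx":-0.095,"ty":0.6,"tz":0,"ax":0,"ay":0,"az":0},{"tx":-0.095,"ty":0.766,"tz":0,"ax":0,"ay":0,"az":0},{"tx":-0.095,"ty":0.766,"tz":0,"ax":0,"ay":0,"az":0}]' >/dev/null
python3 -m crank '[{"tx":-0.095,"ty":0.3,"tz":0,"ax":0,"ay":0,"az":0},{"tx":-0.095,"ty":0.6,"tz":0,"ax":0,"ay":0,"az":0},{"tx":-0.095,"ty":0.766,"tz":0,"ax":0,"ay":0,"az":0},{"tx":-0.095,"ty":0.766,"tz":0,"ax":0,"ay":0,"az":0}]' >/dev/null
python3 -m crank '[{"tx":-0.095,"ty":0.3,"tz":0,"ax":0,"ay":0,"az":0},{"tx":-0.095,"ty":0.6,"tz":0,"ax":0,"ay":0,"az":0},{"tx":-0.095,"ty":0.766,"tz":0,"ax":0,"ay":0,"az":0},{"tx":-0.095,"ty":0.766,"tz":0,"ax":0,"ay":0,"az":0},{"tx":-0.095,"ty":0.766,"tz":0.2,"ax":0,"ay":0,"az":0},{"tx":-0.095,"ty":0.766,"tz":0.4,"ax":0,"ay":0,"az":0},{"tx":-0.095,"ty":0.766,"tz":0.4,"ax":0,"ay":0,"az":0},{"tx":-0.095,"ty":0.766,"tz":0.4,"ax":0,"ay":0,"az":0}]' 
python3 - <<'E'
from h import *
for n in('w1','w2','w5','w7'):
    c=np.load(n+'.npy',allow_pickle=True).item(); c['hsv']=cv2.cvtColor(cv2.imread(f'pics/{n}.png'),cv2.COLOR_BGR2HSV)
    for v in(140,150,165):
      for k in blobs(c,(105,150,v),(125,255,255),300):
        g=ground(c,k,90); 
        if abs(g.mean(0)-[580,73]).max()<20: print(n,v,k.mean(0),cv2.minEnclosingCircle(g.astype(np.float32)))
plan((580.3,73,124,180))
E
```

```text
t: 32.98
position: [579.5, 71.0, 182.5]
tool_rot: [-0.003, 0.001, 1.0, -0.001]
ft_force: [0.1, 0.3, -1.6]
finger_gap: 62.3
gripper_force: 67.4
w1 140 [115.2        291.22857143] ((579.8702392578125, 72.33723449707031), 25.38910675048828)
w1 150 [115.         291.43269231] ((579.9946899414062, 72.08514404296875), 25.109188079833984)
w1 165 [115.03 291.46] ((579.9210205078125, 72.22335815429688), 24.084253311157227)
w2 140 [498.18085106 294.41489362] ((579.3643798828125, 73.87464904785156), 24.709911346435547)
w2 150 [498.41935484 294.47311828] ((579.3587646484375, 73.9872055053711), 24.624406814575195)
w2 165 [498.74444444 294.55555556] ((579.7335205078125, 74.32986450195312), 24.124074935913086)
w5 140 [488.95192308 282.70192308] ((579.2304077148438, 73.83293151855469), 24.888769149780273)
w5 150 [488.99038462 282.76923077] ((579.22021484375, 74.06024169921875), 24.704689025878906)
w5 165 [489.24752475 282.85148515] ((579.5825805664062, 74.11598205566406), 24.45949363708496)
(580.3, 73, 124, 180) | 1 call(s) of t [-0.009  0.018  0.488] | last with a [-0.003 -0.006 -0.002] rows/call>= 2 turn rows 1
```

```bash

python3 -m crank '[{"tx":-0.006,"ty":0.018,"tz":0.2,"ax":0,"ay":0,"az":0},{"tx":-0.006,"ty":0.018,"tz":0.35,"ax":0,"ay":0,"az":0},{"tx":-0.006,"ty":0.018,"tz":0.45,"ax":0,"ay":0,"az":0},{"tx":-0.006,"ty":0.018,"tz":0.48,"ax":0,"ay":0,"az":0},{"tx":-0.006,"ty":0.018,"tz":0.48,"ax":0,"ay":0,"az":0},{"tx":-0.006,"ty":0.018,"tz":0.48,"ax":0,"ay":0,"az":0},{"tx":-0.006,"ty":0.018,"tz":0.48,"ax":0,"ay":0,"az":0},{"tx":-0.006,"ty":0.018,"tz":0.48,"ax":0,"ay":0,"az":0}]'
```

```text
t: 33.65
position: [582.4, 75.4, 127.9]
tool_rot: [0.001, -0.0, 1.0, 0.0]
ft_force: [0.4, 0.6, -2.5]
finger_gap: 62.2
gripper_force: 67.3
```

```bash

python3 -m crank '[{"tx":0.017,"ty":-0.017,"tz":0.02,"ax":0,"ay":0,"az":0},{"tx":0.017,"ty":-0.017,"tz":0.04,"ax":0,"ay":0,"az":0},{"tx":0.017,"ty":-0.017,"tz":0.05,"ax":0,"ay":0,"az":0},{"tx":0.017,"ty":-0.017,"tz":0.055,"ax":0,"ay":0,"az":0},{"tx":0.017,"ty":-0.017,"tz":0.06,"ax":0,"ay":0,"az":0},{"tx":0.017,"ty":-0.017,"tz":0.06,"ax":0,"ay":0,"az":0},{"tx":0.017,"ty":-0.017,"tz":0.06,"ax":0,"ay":0,"az":0}]'
```

```text
t: 34.23
position: [579.3, 72.9, 120.5]
tool_rot: [-0.0, 0.0, 1.0, -0.0]
ft_force: [-3.3, -2.2, 7.7]
finger_gap: 62.6
gripper_force: 68.3
```

Contact on the riser. Releasing the hub, lifting, and heading for the mask.

```bash

python3 -m crank '[{"tx":0,"ty":0,"tz":0,"ax":0,"ay":0,"az":0},{"tx":0,"ty":0,"tz":0,"ax":0,"ay":0,"az":0},{"tx":0,"ty":0,"tz":0,"ax":0,"ay":0,"az":0},{"tx":0,"ty":0,"tz":0,"ax":0,"ay":0,"az":0},{"tx":0,"ty":0,"tz":0,"ax":0,"ay":0,"az":0},{"tx":0,"ty":0,"tz":0,"ax":0,"ay":0,"az":0},{"tx":0,"ty":0,"tz":0,"ax":0,"ay":0,"az":0},{"tx":0,"ty":0,"tz":0,"ax":0,"ay":0,"az":0}]' -1
python3 -m crank '[{"tx":0,"ty":0,"tz":-0.3,"ax":0,"ay":0,"az":0},{"tx":0,"ty":0,"tz":-0.6,"ax":0,"ay":0,"az":0},{"tx":0,"ty":0,"tz":-1,"ax":0,"ay":0,"az":0},{"tx":0,"ty":0,"tz":-1,"ax":0,"ay":0,"az":0},{"tx":0.3,"ty":0,"tz":-1,"ax":0,"ay":0,"az":0},{"tx":0.7,"ty":0,"tz":-1,"ax":0,"ay":0,"az":0},{"tx":0.9,"ty":0,"tz":-1,"ax":0,"ay":0,"az":0},{"tx":0.9,"ty":0,"tz":-1,"ax":0,"ay":0,"az":0}]'
python3 -m crank '[{"tx":0,"ty":0,"tz":0,"ax":0,"ay":0,"az":0},{"tx":0,"ty":0,"tz":0,"ax":0,"ay":0,"az":0},{"tx":0,"ty":0,"tz":0,"ax":0,"ay":0,"az":0}]'
python3 - <<'E'
from h import *
c=cam('wrist'); cv2.imwrite('pics/w8.png',c['color'][:,:,::-1])
np.save('w8.npy',dict(M=c['M'],eye=c['eye'],fx=c['fx'],fy=c['fy'],cx=c['cx'],cy=c['cy']))
for k in blobs(c,(45,150,150),(75,255,255),300): print('hub124',k.mean(0),cv2.minEnclosingCircle(ground(c,k,124).astype(np.float32)))
plan((350,-312,240,180))
E
```

```text
t: 34.9
position: [579.6, 73.3, 119.6]
tool_rot: [0.0, -0.0, 1.0, 0.0]
ft_force: [-0.8, -0.6, -0.0]
finger_gap: 85.6
gripper_force: 0.0
t: 35.57
position: [463.6, 72.2, 239.2]
tool_rot: [-0.004, -0.002, 1.0, -0.002]
ft_force: [-0.7, -0.1, -0.5]
finger_gap: 85.4
gripper_force: 0.0
t: 35.82
position: [473.2, 73.5, 239.7]
tool_rot: [0.001, 0.0, 1.0, 0.0]
ft_force: [0.8, -0.6, -0.2]
finger_gap: 85.3
gripper_force: 0.0
hub124 [118.45818182 239.42181818] ((506.789306640625, -94.48595428466797), 47.59857940673828)
hub124 [315.55670103 323.69587629] ((579.0115966796875, 71.65528869628906), 31.102941513061523)
(350, -312, 240, 180) | 4 call(s) of t [ 0.256 -0.803 -0.002] | last with a [ 0.001  0.002 -0.001] rows/call>= 3 turn rows 1
```

View pics/w8.png

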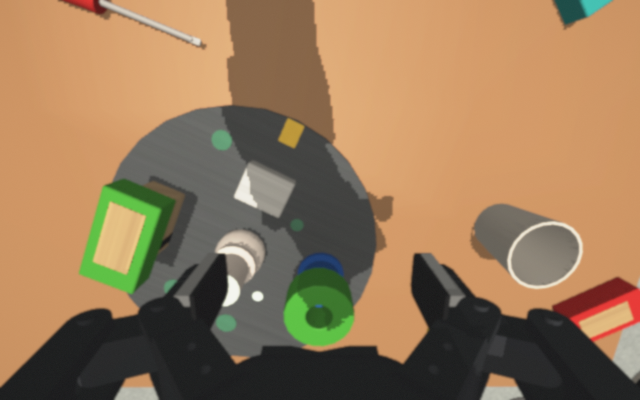

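The block, foot, test piece and hub all sit as wanted: block (120,240), test piece (264,190), foot (238,265), hub (320,305). Next is the mask.

```bash

python3 -m crank '[{"tx":0.25,"ty":-0.3,"tz":0,"ax":0,"ay":0,"az":0},{"tx":0.25,"ty":-0.6,"tz":0,"ax":0,"ay":0,"az":0},{"tx":0.25,"ty":-0.8,"tz":0,"ax":0,"ay":0,"az":0},{"tx":0.25,"ty":-0.8,"tz":0,"ax":0,"ay":0,"az":0}]' >/dev/null
python3 -m crank '[{"tx":0.25,"ty":-0.3,"tz":0,"ax":0,"ay":0,"az":0},{"tx":0.25,"ty":-0.6,"tz":0,"ax":0,"ay":0,"az":0},{"tx":0.25,"ty":-0.8,"tz":0,"ax":0,"ay":0,"az":0},{"tx":0.25,"ty":-0.8,"tz":0,"ax":0,"ay":0,"az":0}]' >/dev/null
python3 -m crank '[{"tx":0.1,"ty":-0.3,"tz":0,"ax":0,"ay":0,"az":0},{"tx":0.1,"ty":-0.6,"tz":0,"ax":0,"ay":0,"az":0},{"tx":0.1,"ty":-0.8,"tz":0,"ax":0,"ay":0,"az":0},{"tx":0.1,"ty":-0.8,"tz":0,"ax":0,"ay":0,"az":0}]' >/dev/null
python3 -m crank '[{"tx":0,"ty":-0.3,"tz":0,"ax":0,"ay":0,"az":0},{"tx":0,"ty":-0.6,"tz":0,"ax":0,"ay":0,"az":0},{"tx":0,"ty":-0.8,"tz":0,"ax":0,"ay":0,"az":0},{"tx":0,"ty":-0.8,"tz":0,"ax":0,"ay":0,"az":0},{"tx":0,"ty":-0.8,"tz":0,"ax":0,"ay":0,"az":0},{"tx":0,"ty":-0.8,"tz":0,"ax":0,"ay":0,"az":0},{"tx":0,"ty":-0.8,"tz":0,"ax":0,"ay":0,"az":0}]'
python3 - <<'E'
from h import *
c=cam('wrist'); cv2.imwrite('pics/w9.png',c['color'][:,:,::-1])
u=proj(c,[414,-312,8])[0]; print('expect',u, c['hsv'][int(u[1])-12:int(u[1])+13:6,int(u[0])+10], 'mat',c['hsv'][int(u[1]),int(u[0])+60])
for s in (185,200,215,230):
  for k in blobs(c,(0,s,60),(20,255,255),150):
    if abs(k.mean(0)-u).max()<50: print(s,k.mean(0),cv2.contourArea(k),cv2.minEnclosingCircle(ground(c,k,8).astype(np.float32)))
cv2.imwrite('pics/c4.png',cv2.resize(c['color'][max(0,int(u[1])-50):int(u[1])+50,int(u[0])-50:int(u[0])+50][:,:,::-1],None,fx=5,fy=5,interpolation=2)); print(max(0,int(u[1])-50),int(u[0])-50)
np.save('w9.npy',dict(M=c['M'],eye=c['eye'],fx=c['fx'],fy=c['fy'],cx=c['cx'],cy=c['cy']))
plan((413.5,-312,130,180))
E
```

```text
t: 37.45
position: [400.5, -308.9, 239.5]
tool_rot: [0.0, -0.001, 1.0, 0.001]
ft_force: [0.6, -0.0, 0.3]
finger_gap: 85.4
gripper_force: 0.0
expect [317.31759148 185.84007922] [[ 13 180 221]
 [ 12 184 212]
 [ 10 188 164]
 [ 11 188 163]
 [ 11 187 162]] mat [ 14 123 114]
185 [318.56074766 189.14018692] 329.5 ((414.8963317871094, -313.6846923828125), 19.998268127441406)
135 267
(413.5, -312, 130, 180) | 1 call(s) of t [-0.109 -0.026  0.913] | last with a [0.001 0.    0.004] rows/call>= 3 turn rows 1
```

```bash
python3 - <<'E'
from h import *
c=np.load('w9.npy',allow_pickle=True).item(); c['hsv']=cv2.cvtColor(cv2.imread('pics/w9.png'),cv2.COLOR_BGR2HSV)
for s in (145,155,165,175):
  for k in blobs(c,(0,s,60),(20,255,255),150):
    if abs(k.mean(0)-[317,186]).max()<40:
      e=cv2.fitEllipse(k); print(s,k.mean(0).round(1),cv2.contourArea(k),cv2.minEnclosingCircle(ground(c,k,8).astype(np.float32)),'ell',np.round(e[0],1),np.round(e[1],1))
print(proj(c,[[414,-312,32],[414,-312,8]]))
E
```

```text
145 [315.3 185.3] 1092.5 ((413.6784362792969, -314.3440856933594), 22.727903366088867) ell [315.4 185.3] [37.1 37.5]
155 [315.5 185.4] 1048.0 ((413.8919677734375, -313.90838623046875), 22.331697463989258) ell [315.5 185.3] [36.3 36.8]
165 [315.5 185.2] 997.0 ((413.8039855957031, -314.1523132324219), 21.816768646240234) ell [315.5 185.4] [35.5 35.8]
175 [315.4 185.2] 938.5 ((413.81512451171875, -314.0245361328125), 21.279491424560547) ell [315.6 185.3] [34.5 34.7]
[[317.22318683 190.93343738]
 [317.31759148 185.84007922]]
```

```bash

python3 -m crank '[{"tx":-0.11,"ty":-0.043,"tz":0.3,"ax":0,"ay":0,"az":0},{"tx":-0.11,"ty":-0.043,"tz":0.6,"ax":0,"ay":0,"az":0},{"tx":-0.11,"ty":-0.043,"tz":0.9,"ax":0,"ay":0,"az":0},{"tx":-0.11,"ty":-0.043,"tz":1,"ax":0,"ay":0,"az":0},{"tx":-0.11,"ty":-0.043,"tz":1,"ax":0,"ay":0,"az":0},{"tx":-0.11,"ty":-0.043,"tz":1,"ax":0,"ay":0,"az":0},{"tx":-0.11,"ty":-0.043,"tz":1,"ax":0,"ay":0,"az":0},{"tx":-0.11,"ty":-0.043,"tz":1,"ax":0,"ay":0,"az":0}]'
python3 - <<'E'
from h import *
plan((413.8,-314,35,180))
E
```

```text
t: 38.17
position: [413.9, -316.2, 121.1]
tool_rot: [0.001, -0.0, 1.0, -0.001]
ft_force: [-0.4, 0.5, -0.1]
finger_gap: 85.2
gripper_force: 0.0
(413.8, -314, 35, 180) | 1 call(s) of t [0.003 0.02  0.718] | last with a [-0.002  0.004  0.001] rows/call>= 3 turn rows 1
```

```bash

python3 -m crank '[{"tx":0.003,"ty":0.015,"tz":0.2,"ax":0,"ay":0,"az":0},{"tx":0.003,"ty":0.015,"tz":0.45,"ax":0,"ay":0,"az":0},{"tx":0.003,"ty":0.015,"tz":0.65,"ax":0,"ay":0,"az":0},{"tx":0.003,"ty":0.015,"tz":0.715,"ax":0,"ay":0,"az":0},{"tx":0.003,"ty":0.015,"tz":0.715,"ax":0,"ay":0,"az":0},{"tx":0.003,"ty":0.015,"tz":0.715,"ax":0,"ay":0,"az":0},{"tx":0.003,"ty":0.015,"tz":0.715,"ax":0,"ay":0,"az":0}]'
python3 -m crank '[{"tx":0,"ty":0,"tz":0,"ax":0,"ay":0,"az":0},{"tx":0,"ty":0,"tz":0,"ax":0,"ay":0,"az":0},{"tx":0,"ty":0,"tz":0,"ax":0,"ay":0,"az":0},{"tx":0,"ty":0,"tz":0,"ax":0,"ay":0,"az":0},{"tx":0,"ty":0,"tz":0,"ax":0,"ay":0,"az":0},{"tx":0,"ty":0,"tz":0,"ax":0,"ay":0,"az":0},{"tx":0,"ty":0,"tz":0,"ax":0,"ay":0,"az":0},{"tx":0,"ty":0,"tz":0,"ax":0,"ay":0,"az":0}]' 1
python3 -m crank '[{"tx":0,"ty":0,"tz":0,"ax":0,"ay":0,"az":0},{"tx":0,"ty":0,"tz":0,"ax":0,"ay":0,"az":0},{"tx":0,"ty":0,"tz":0,"ax":0,"ay":0,"az":0},{"tx":0,"ty":0,"tz":-0.3,"ax":0,"ay":0,"az":0},{"tx":0,"ty":0,"tz":-0.6,"ax":0,"ay":0,"az":0},{"tx":0,"ty":0,"tz":-1,"ax":0,"ay":0,"az":0},{"tx":0,"ty":0,"tz":-1,"ax":0,"ay":0,"az":0}]'
python3 -m crank '[{"tx":0,"ty":0,"tz":-0.3,"ax":0,"ay":0,"az":0},{"tx":0,"ty":0,"tz":-0.6,"ax":0,"ay":0,"az":0},{"tx":0,"ty":0,"tz":-0.6,"ax":0,"ay":0,"az":0},{"tx":0,"ty":0,"tz":-0.6,"ax":0,"ay":0,"az":0},{"tx":0,"ty":0,"tz":-0.6,"ax":0,"ay":0,"az":0}]'
python3 - <<'E'
from h import *
plan((413.5,72.5,225,180),(579.3,72.5,200,180))
E
```

```text
t: 38.75
position: [413.4, -314.7, 35.3]
tool_rot: [0.001, 0.0, 1.0, -0.001]
ft_force: [-0.4, 0.3, 0.6]
finger_gap: 85.4
gripper_force: 0.0
t: 39.42
position: [412.6, -314.2, 34.2]
tool_rot: [0.0, -0.0, 1.0, -0.0]
ft_force: [-0.8, 0.3, 6.1]
finger_gap: 15.9
gripper_force: 58.5
t: 40.0
position: [415.0, -315.5, 158.9]
tool_rot: [0.004, 0.0, 1.0, -0.002]
ft_force: [0.9, -0.5, -0.6]
finger_gap: 15.9
gripper_force: 58.6
t: 40.42
position: [411.8, -314.1, 225.0]
tool_rot: [-0.001, 0.0, 1.0, 0.0]
ft_force: [-0.1, -0.6, -0.4]
finger_gap: 15.7
gripper_force: 58.6
(413.5, 72.5, 225, 180) | 4 call(s) of t [-0.004  0.805  0.   ] | last with a [ 0.001 -0.002 -0.   ] rows/call>= 3 turn rows 1
(579.3, 72.5, 200, 180) | 2 call(s) of t [-0.691  0.     0.104] | last with a [0. 0. 0.] rows/call>= 3 turn rows 0
```

```bash

python3 -m crank '[{"tx":-0.1,"ty":0.27,"tz":0,"ax":0,"ay":0,"az":0},{"tx":-0.2,"ty":0.55,"tz":0,"ax":0,"ay":0,"az":0},{"tx":-0.346,"ty":0.805,"tz":0,"ax":0,"ay":0,"az":0},{"tx":-0.346,"ty":0.805,"tz":0,"ax":0,"ay":0,"az":0}]' >/dev/null
python3 -m crank '[{"tx":-0.1,"ty":0.27,"tz":0,"ax":0,"ay":0,"az":0},{"tx":-0.2,"ty":0.55,"tz":0,"ax":0,"ay":0,"az":0},{"tx":-0.346,"ty":0.805,"tz":0,"ax":0,"ay":0,"az":0},{"tx":-0.346,"ty":0.805,"tz":0,"ax":0,"ay":0,"az":0}]' >/dev/null
python3 -m crank '[{"tx":-0.1,"ty":0.27,"tz":0,"ax":0,"ay":0,"az":0},{"tx":-0.2,"ty":0.55,"tz":0,"ax":0,"ay":0,"az":0},{"tx":-0.346,"ty":0.805,"tz":0,"ax":0,"ay":0,"az":0},{"tx":-0.346,"ty":0.805,"tz":0,"ax":0,"ay":0,"az":0}]' >/dev/null
python3 -m crank '[{"tx":-0.1,"ty":0.27,"tz":0,"ax":0,"ay":0,"az":0},{"tx":-0.2,"ty":0.55,"tz":0,"ax":0,"ay":0,"az":0},{"tx":-0.346,"ty":0.805,"tz":0,"ax":0,"ay":0,"az":0},{"tx":-0.346,"ty":0.805,"tz":0,"ax":0,"ay":0,"az":0},{"tx":-0.346,"ty":0.805,"tz":0.2,"ax":0,"ay":0,"az":0},{"tx":-0.346,"ty":0.805,"tz":0.2,"ax":0,"ay":0,"az":0},{"tx":-0.346,"ty":0.805,"tz":0.2,"ax":0,"ay":0,"az":0},{"tx":-0.346,"ty":0.805,"tz":0.2,"ax":0,"ay":0,"az":0}]'
python3 -m crank '[{"tx":0,"ty":0,"tz":0,"ax":0,"ay":0,"az":0},{"tx":0,"ty":0,"tz":0,"ax":0,"ay":0,"az":0},{"tx":0,"ty":0,"tz":0,"ax":0,"ay":0,"az":0}]'
python3 - <<'E'
from h import *
plan((578.1,72.5,161,180))
E
```

```text
t: 42.08
position: [578.1, 71.3, 201.3]
tool_rot: [-0.001, 0.0, 1.0, -0.0]
ft_force: [-0.5, -0.4, -0.4]
finger_gap: 15.6
gripper_force: 58.8
t: 42.33
position: [578.8, 72.0, 202.5]
tool_rot: [0.001, 0.0, 1.0, 0.0]
ft_force: [-0.7, 0.5, 0.3]
finger_gap: 15.6
gripper_force: 58.8
(578.1, 72.5, 161, 180) | 1 call(s) of t [0.006 0.004 0.345] | last with a [ 0.     0.001 -0.   ] rows/call>= 1 turn rows 1
```

```bash

python3 -m crank '[{"tx":0.005,"ty":0.004,"tz":0.15,"ax":0,"ay":0,"az":0},{"tx":0.005,"ty":0.004,"tz":0.28,"ax":0,"ay":0,"az":0},{"tx":0.005,"ty":0.004,"tz":0.345,"ax":0,"ay":0,"az":0},{"tx":0.005,"ty":0.004,"tz":0.345,"ax":0,"ay":0,"az":0},{"tx":0.005,"ty":0.004,"tz":0.345,"ax":0,"ay":0,"az":0},{"tx":0.005,"ty":0.004,"tz":0.345,"ax":0,"ay":0,"az":0},{"tx":0.005,"ty":0.004,"tz":0.36,"ax":0,"ay":0,"az":0},{"tx":0.005,"ty":0.004,"tz":0.36,"ax":0,"ay":0,"az":0}]'
python3 -m crank '[{"tx":0,"ty":0,"tz":0.006,"ax":0,"ay":0,"az":0},{"tx":0,"ty":0,"tz":0.012,"ax":0,"ay":0,"az":0},{"tx":0,"ty":0,"tz":0.012,"ax":0,"ay":0,"az":0},{"tx":0,"ty":0,"tz":0.012,"ax":0,"ay":0,"az":0}]'
```

```text
t: 43.0
position: [578.2, 72.8, 159.1]
tool_rot: [0.0, -0.0, 1.0, 0.0]
ft_force: [0.3, -1.2, -0.5]
finger_gap: 15.5
gripper_force: 58.9
t: 43.33
position: [578.2, 72.8, 158.2]
tool_rot: [0.001, -0.0, 1.0, 0.0]
ft_force: [-1.3, 0.1, 6.4]
finger_gap: 15.5
gripper_force: 59.5
```

```bash

python3 -m crank '[{"tx":0,"ty":0,"tz":0,"ax":0,"ay":0,"az":0},{"tx":0,"ty":0,"tz":0,"ax":0,"ay":0,"az":0},{"tx":0,"ty":0,"tz":0,"ax":0,"ay":0,"az":0},{"tx":0,"ty":0,"tz":0,"ax":0,"ay":0,"az":0},{"tx":0,"ty":0,"tz":0,"ax":0,"ay":0,"az":0},{"tx":0,"ty":0,"tz":0,"ax":0,"ay":0,"az":0},{"tx":0,"ty":0,"tz":0,"ax":0,"ay":0,"az":0},{"tx":0,"ty":0,"tz":0,"ax":0,"ay":0,"az":0}]' -1
python3 -m crank '[{"tx":0,"ty":0,"tz":-0.3,"ax":0,"ay":0,"az":0},{"tx":0,"ty":0,"tz":-0.6,"ax":0,"ay":0,"az":0},{"tx":0,"ty":0,"tz":-1,"ax":0,"ay":0,"az":0},{"tx":0.3,"ty":0,"tz":-1,"ax":0,"ay":0,"az":0},{"tx":0.6,"ty":0,"tz":-1,"ax":0,"ay":0,"az":0},{"tx":1,"ty":0,"tz":-1,"ax":0,"ay":0,"az":0},{"tx":1,"ty":0,"tz":-1,"ax":0,"ay":0,"az":0},{"tx":1,"ty":0,"tz":-1,"ax":0,"ay":0,"az":0}]'
python3 -m crank '[{"tx":0.3,"ty":-0.2,"tz":0,"ax":0,"ay":0,"az":0},{"tx":0.5,"ty":-0.4,"tz":0,"ax":0,"ay":0,"az":0},{"tx":0.5,"ty":-0.6,"tz":0,"ax":0,"ay":0,"az":0},{"tx":0.5,"ty":-0.6,"tz":0,"ax":0,"ay":0,"az":0},{"tx":0.5,"ty":-0.6,"tz":0,"ax":0,"ay":0,"az":0},{"tx":0.5,"ty":-0.6,"tz":0,"ax":0,"ay":0,"az":0},{"tx":0.5,"ty":-0.6,"tz":0,"ax":0,"ay":0,"az":0}]'
python3 - <<'E'
from h import *
c=cam('wrist'); cv2.imwrite('pics/w10.png',c['color'][:,:,::-1])
mec=lambda k,z:np.round(np.r_[cv2.minEnclosingCircle(ground(c,k,z).astype(np.float32))[0],cv2.minEnclosingCircle(ground(c,k,z).astype(np.float32))[1]],1)
for k in blobs(c,(45,150,60),(75,255,255),300): r=cv2.minAreaRect(ground(c,k,115).astype(np.float32)); print('green',k.mean(0).round(),'hub124',mec(k,124),'block115',np.round([*r[0],*r[1],r[2]],1))
for k in blobs(c,(2,175,60),(14,255,255),80): print('orange',k.mean(0).round(),'mask132',mec(k,132))
for k in blobs(c,(0,0,150),(179,60,255),80): 
    r=cv2.minAreaRect(ground(c,k,63).astype(np.float32)); print('white',k.mean(0).round(),'foot130',mec(k,130),'tp63',np.round([*r[0],*r[1],r[2]],1))
for k in blobs(c,(22,120,100),(33,255,255),60): r=cv2.minAreaRect(ground(c,k,45).astype(np.float32)); print('mark',np.round(r[0],1))
E
```

```text
t: 44.0
position: [577.9, 72.8, 157.1]
tool_rot: [-0.0, -0.0, 1.0, 0.0]
ft_force: [0.0, 1.0, -0.1]
finger_gap: 85.5
gripper_force: 0.0
t: 44.67
position: [454.0, 72.2, 277.2]
tool_rot: [-0.002, -0.001, 1.0, -0.001]
ft_force: [0.9, -0.2, 0.8]
finger_gap: 85.4
gripper_force: 0.0
t: 45.25
position: [399.1, 1.9, 277.3]
tool_rot: [0.001, -0.001, 1.0, 0.001]
ft_force: [-0.1, 0.7, -0.3]
finger_gap: 85.4
gripper_force: 0.0
green [237. 283.] hub124 [501.  -92.   51.6] block115 [505.6 -96.8  47.4 101.7  65.8]
green [384. 332.] hub124 [560.6  70.4  35. ] block115 [559.8  74.9  69.2  46.9  76.5]
orange [390. 350.] mask132 [572.1  73.7  20.5]
white [136.  29.] foot130 [ 268.4 -143.4  111.5] tp63 [ 2.532e+02 -1.792e+02  5.050e+01  2.741e+02  1.000e-01]
white [476.  26.] foot130 [266.7 126.4 101.8] tp63 [2.532e+02 1.575e+02 5.150e+01 2.502e+02 1.000e-01]
white [310. 296.] foot130 [508.5  -9.9  25.2] tp63 [550.3 -11.8  47.7  55.4  90. ]
white [307. 332.] foot130 [548.1 -11.4  17.2] tp63 [603.1 -14.6  41.3  41.4  90. ]
white [634.  19.] foot130 [262.9 241.9  19. ] tp63 [243.  307.3  47.5  13.5  35.4]
white [575. 292.] foot130 [509.  251.   30.9] tp63 [548.4 315.9  76.6  62.7  65. ]
white [232.  99.] foot130 [319.  -70.3  30.5] tp63 [317.5 -88.2  76.3   4.6  68.5]
white [635. 369.] foot130 [595.9 344.8  21.7] tp63 [664.7 423.   54.2  16.9  16.2]
white [  2. 367.] foot130 [ 592.4 -340.6   24.8] tp63 [ 659.8 -419.8   11.7   61.8   73.9]
mark [710.9 264.8]
mark [418.5  51. ]
```

View pics/w10.png

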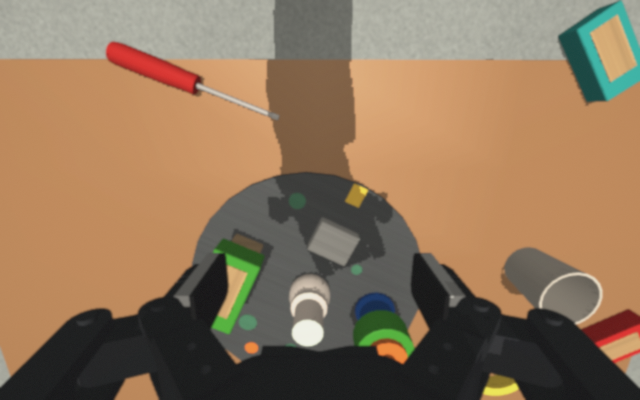

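The foot (308,310), test piece (334,243), block (236,285) and hub (384,332) are in place, but the gripper partly hides the mask at (390,350). I'll check the mask and hub numerically in the two fixed cameras.

```bash
python3 - <<'E'
from h import *
for n in('scene','side'):
    c=cam(n); cv2.imwrite(f'pics/{n}1.png',c['color'][:,:,::-1])
    print(n,'expected mask disc px',proj(c,[579.2,72.5,132]),'hub mid',proj(c,[579.2,72.5,107]))
    for k in blobs(c,(2,200,120),(16,255,255),20): print(' orange',cv2.contourArea(k),np.round(cv2.minAreaRect(k.astype(np.float32))[0],1),ground(c,cv2.minAreaRect(k.astype(np.float32))[0],136).round())
    for k in blobs(c,(45,150,60),(75,255,255),60): print(' green',cv2.contourArea(k),np.round(cv2.minAreaRect(k.astype(np.float32))[0],1))
print(ctrl.get_obs()['position'])
E
```

```text
scene expected mask disc px [[307.93059269 222.08403181]] hub mid [[307.96761223 226.66532853]]
 orange 479.0 [377.3 340.6] [[690. 456.]]
 orange 121.0 [308. 224.] [[585.  79.]]
 green 436.5 [288.1 182.5]
 green 165.0 [308.7 228.1]
side expected mask disc px [[349.41982656 166.70708123]] hub mid [[349.04012693 173.89626593]]
 orange 49.5 [350.  163.5] [[582.  81.]]
 orange 21.0 [245.8 294. ] [[ 281. -316.]]
 green 748.5 [335.8 220.8]
 green 222.0 [348.9 175. ]
[398.42443213   1.62948028 277.13040303]
```

```bash
python3 - <<'E'
from rig import job
print(job.sign_off())
E
```

```text
the job is handed in; nothing more can be done
None
```

The turntable is loaded and the job is handed in at about 45 s: foot, test piece, block, hub and mask are all placed and released, and the cup and tape roll were left alone. Camera checks put the foot about 3 mm from the middle and the mask in line with the hub, but the hand-in returned no verdict.

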